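# Finish the sweet box and close it to the third click

### The arm

A 6-joint arm with a two-finger parallel gripper is mounted at the origin on the work surface. World frame = base frame: x ahead of the robot, y to its left, z up, the work surface at z = 0. Lengths are in m, angles in rad, forces in N, time in s.
With the tool pointing down it reaches from about 0.375 to 0.925 m from the base axis. Payload 5.7 kg.
Tool frame: the origin (TCP) lies between the finger pads; the fingertips stand 19 mm ahead of it and the grasp point (between the pads) is the TCP; z points along the fingers, x is the direction in which the jaws open and shut, and the axes are right-handed (so a half turn about z gives the same grasp; the last joint's range is limited). The gripper opens to 85 mm and grips with 20 to 120 N. Pads are 22 mm wide; open, the fingers measure 114 mm over their backs; the gripper's body (76 mm by 85 mm) begins 54 mm behind the grasp point. The pads swing forward as they close: fully open they stand 13 mm farther back than shut.
Start: joints at [1.084, 0.359, 1.51, -0, 1.272, -0.115], TCP at [0.218, 0.559, 0.25] pointing down, gripper open.
Joint ranges: [-2.97, 2.97], [-1.01, 2.36], [0.21, 2.38], [-0.96, 4.11], [0.2, 2.71], [-2.98, 2.98]. Speed limits (rad/s): [2.39, 2.39, 3.14, 3.14, 3.14, 3.14].

### API

Orientations are given as a 3x3 rotation matrix whose columns are the frame's x, y, z axes.
In Python, from cell import state, cams, robot gives the robot as it stands.
- The arm moves only by the tool move_arm, never from a script. Its argument "moves" is a list of rows, each a list of 6 numbers: the shift along the tool's x, y, z in mm, then the turn, a rotation vector about the tool's x, y, z in rad. A call has 1 to 10 rows; each row shifts and turns the pose as measured when the row begins, along the tool's axes as they then stand; what a row does not reach is not made up. A row lasts 1/12 s, in which the tool goes at most 41.7 mm and 7.16 degrees, less where a joint would pass 70% of its speed; a pose out of reach is approached as far as the arm can. A call is refused whole if a number of a shift passes 41.7 or a number of a turn 0.125, either way. A call with a gripper value outside its range is refused whole. "hand" is the gripper's target within -1 to 1 (fully open at 1, half-way at 0, shut at -1), set as the call begins (left out, the last holds). The fingers move at their own pace and stop on an object; "grip_force" is the grip in N (left out, the last holds). Time passes only in rows, so rows that do not move let the fingers close. It gives the time, the measured TCP pose, the force and the opening at its end, in the units of the state.
- state(): the state, without advancing time (a new reading comes with each control period).
- cams.grab_frame(name): name is "scene" or "top" or "wrist"; returns the picture (420x560x3 uint8, blue, green, red); there is no depth.
- cams.calibration(name): a dict with "fx", "fy", "cx", "cy" (pixels), "D" ([k1, k2, p1, p2, k3] as OpenCV has them; the pictures are not rectified), "rvec" (rotation vector, rad) and "tvec" (3), from world to camera coordinates, as OpenCV has them. Camera axes: x right, y down, z forward; pixel columns grow to the right and rows downward; lengths in m; the calibration is good to about 2 mm. A picture is of the moment at which its call begins: read the wrist's pose just before it. calibration takes no time and is no camera call; for the wrist camera it gives the pose at the moment of the call.
- robot.close_job(): hands the job in, once; it reports no verdict.
Trained networks look in the newest picture that a camera, given by its name, has taken for a name from the list of things; names that differ only in an ending like _2 or _b are one class to them, and where a whole thing is asked for, a point or a joint stands for the part that bears it (a point fixed in the world has none). Each returns a list of dicts, best first, with "confidence" (0 to 1); they miss things now and then, are a little off and sometimes report something else, mostly with a low value. They report only what shows in the picture. A call takes as long as a camera call.
- cams.cut_out(query, camera): "pixels" (420x560 bool, what is visible of it) and "rect" ([left, top, right, bottom] in pixels, round what is visible of it).
The state is a dict: "clock": time; "qpos": joint angles; "joint_vel": joint speeds; "joint_efforts": joint torques, N m; "eef_pos": TCP position; "ee_rot": TCP orientation; "contact_force": force on the tool from outside, world axes, zero at the start; "moment": the same for the moment, N m; "gripper_width": finger opening in m.
Only numpy, scipy, OpenCV 4.12 (cv2) and the standard library are available. Lean on these libraries where they do the work, as an engineer would, in place of code of your own. Each camera call takes 0.05 s, during which the arm holds its last target.

### The job

The gift box on the press shuttle still lacks one finger roll and one round nest, which are on the small round tray: lay each flat on the floor of the compartment that already holds its own kind, then push the shuttle fully home under the press head. Then take the lever by its grip, pull it down until you feel the third click and stay gripping it there, because it springs back when let go; a fourth click would crush the box. Finish holding the lever at the third click, and leave the other sweets, tongs, cups and tin where they are.

Things in the scene. Friction and masses are not known exactly. Their poses are not given: they have to be found in the camera images.
- roll: a finger roll of shredded golden pastry with green nut ends, a small bar 46 (its x) by 23 by 23 mm that does not roll, about 25 g, lying flat on the small round tray among other sweets; origin at the centre of its underside, z up
- nest: a round pastry nest in a pleated paper cup, green nuts in its middle, diameter 42 mm, 24 mm high, about 30 g, standing on the small round tray; origin at the centre of its underside
- boat: a pointed oval tartlet, 66 by 40 by 22 mm, on the same tray; not wanted in this box, leave it; origin at the centre of its underside
- wedge: a three-cornered layered piece, sides 52 mm, 24 mm high, on the same tray; not wanted in this box, leave it; origin at the centre of its underside
- tray: small round aluminium tray, 296 mm across, fixed, on the robot's left; its rim is 16 mm high, its floor is 4 mm above the table; origin at the centre of its underside. Four sweets lie on it in a ring of 85 mm radius, 120 mm apart: roll, nest, boat, wedge, in any order and turned any way
- box_in (a point): centre of the inner floor of the open burgundy gift box on the shuttle, 34 mm above the table; z up, x along the box's length, away from the robot, y away from the press head. Inside it measures 222 (x) by 112 mm (y); walls 4 mm thick, tops 32 mm above the floor; a 4 mm cross wall at x = 0 parts it into two compartments of 109 by 112 mm, rolls at negative x, nests at positive x
- roll_bay (a point): centre of the free floor in the rolls' compartment (the one nearer the robot), axes as box_in; free from -54 to +54 mm in x and -43 to +44 mm in y. Two rolls already lie end to end along the wall nearest the head and are part of the box
- nest_bay (a point): centre of the free floor in the nests' compartment (the one further from the robot), axes as box_in; free from -54 to +54 mm in x and -34 to +35 mm in y. Two nests already stand along the wall nearest the head and are part of the box
- shuttle (a joint): travel of the press's aluminium shuttle, m: about 0 = pulled out to the robot's left for packing, 0.14 = fully home under the head against its stop. Slides stiffly (about 3 N), stays where it is left; moves along the negative y axis of box_in
- push_tab (a point): middle of the outer face of the shuttle's upright push tab, 64 mm above the table; the tab is 90 mm wide (x), 8 mm thick, its top 75 mm above the table; the face looks along the positive y of box_in, 108 mm from the box's centre. Once home, the press head (77 to 120 mm above the table, crosshead and ram above it up to 245 mm) begins 40 mm further in than this face
- press: the box-closing press, fixed: grey base 280 by 320 mm, four posts, crosshead and a vertical ram with the burgundy lid under it. Origin on the table, under the middle of the head; its x points away from the robot, its y to the robot's left; it stands turned by up to 0.12 rad
- press_lever (a joint): angle of the press lever, rad: 0 = at rest, 65 degrees above level; grows as the grip is pulled towards the robot and down, to 1.42. A spring pushes back with 7 to 8 N at the grip. At each tooth the resistance jumps to about 11 N, eases below 5 N and drops into the notch (click) at the next jump. No click locks: let go and it returns to 0. First click at 0.35 to 0.65 rad, the next ones 0.2 apart
- lever_grip (a point): middle of the lever's black grip, a bar of 24 mm diameter and 90 mm length that lies level along the press's y, turns freely on its spindle, and is 190 mm from the lever's axis; at rest it is about 337 mm above the table, at the third click about 180 to 240 mm. The lever's flat arm is 51 mm to the press side (+y) of this point
- lever_hinge (a point): the lever's axis, 165 mm above the table, at the side of the crosshead; the axis is level, along the y of press, and the grip stays in a plane square to it, 58 mm further to negative y
- index_disc: steel disc with five round teeth on its rim, centred on the lever's axis, clamped at an angle that differs from day to day: turned by 0 to 0.3 rad about the negative y axis of press (at 0 its axes are those of press). A sprung brass roller on the lever runs over the teeth and lies in the k-th notch (k-th click) when the lever's angle less the disc's turn is 0.35 + 0.2 (k - 1)
- tongs: steel serving tongs, 190 mm, lying on the table at the right; leave them
- cup_stack: stack of paper cups, 62 mm across, 52 mm high, at the right; leave it
- sweet_tin: round aluminium tin, 100 mm across, 62 mm high, beyond the press and the small tray; leave it

How it is judged:
On the way, in this order (a step that is already met when the one before it is completed fails the run):
1. the roll and the nest lie flat in the compartments of their own kinds, let go (x of roll in the frame of box_in between -0.11 and -0.003 m and y of roll in the frame of box_in between -0.045 and 0.056 m and z of roll in the frame of box_in between -0.004 and 0.005 m and angle between each of roll, nest's own z axis and vertical below 0.25 rad and x of nest in the frame of box_in between 0.003 and 0.11 m and y of nest in the frame of box_in between -0.045 and 0.056 m and z of nest in the frame of box_in between -0.004 and 0.005 m and contact force between the fingers and roll below 0.05 N and contact force between the fingers and nest below 0.05 N), for 0.2 s.
2. the shuttle is fully home, the sweets still in place (x of roll in the frame of box_in between -0.11 and -0.003 m and y of roll in the frame of box_in between -0.045 and 0.056 m and z of roll in the frame of box_in between -0.004 and 0.005 m and angle between each of roll, nest's own z axis and vertical below 0.25 rad and x of nest in the frame of box_in between 0.003 and 0.11 m and y of nest in the frame of box_in between -0.045 and 0.056 m and z of nest in the frame of box_in between -0.004 and 0.005 m and value of joint shuttle above 0.134 m), for 0.2 s.
3. the lever is gripped in the third notch (value of joint shuttle above 0.134 m and z of lever_grip in the frame of index_disc between 0.0565 and 0.0855 m and contact force between the fingers and press_lever above 3 N), for 0.3 s.
At the end, for the whole second after the job is handed in: Roll and nest lie flat (within 5 mm of the floor, tilt under 0.25 rad) in the compartments of their kinds, untouched; the shuttle is within 6 mm of home; the fingers hold the lever (over 3 N), still, within about 0.08 rad of the middle of the third notch, through the last second (all of step 1 and all of step 3 and velocity of joint press_lever between -0.05 and 0.05 rad/s); the arm keeps its last pose, push and grip.
It fails at once if the lever is pulled to the fourth click (z of lever_grip in the frame of index_disc below 0.044 m).
It fails at once if the oval tartlet or the three-cornered piece is moved more than 20 mm (distance of any of boat, wedge from where it was at the start of the episode above 0.02 m).
It fails at once if tongs, cup stack or tin is moved more than 30 mm (distance of any of tongs, cup_stack, sweet_tin from where it was at the start of the episode above 0.03 m).
It also fails if it takes over 72 s, if anything falls off the work surface, if the arm or the gripper's body presses on something with over 40 N, if the wrist force passes 120 N, or if a joint passes its speed limit or range.

## Working session

There is one attempt and no reset: what is moved stays moved. The work goes in short steps, Python scripts to look and compute and a tool call to move; the robot and the scene stay as the last step left them, time stands still between calls to the robot, and variables do not carry over. Pictures are saved under pics/ and viewed, and the job is handed in when it is done.

Besides the shell and the picture viewer there is one more tool, called after ">>>" as name(argument=value, ...), one argument or row to a line, values as JSON. move_arm: Moves the arm, as the interface text tells. Its arguments: {"type":"object","properties":{"moves":{"type":"array"},"hand":{"type":"number"},"grip_force":{"type":"number"}},"required":["moves"]}

```bash
ls; mkdir -p pics; cat > h.py <<'E'
import numpy as np, cv2
from cell import state,cams,robot
def K(c): return np.array([[c['fx'],0,c['cx']],[0,c['fy'],c['cy']],[0,0,1.]])
def ray(name,uv,c=None):
    c=c or cams.calibration(name)
    p=cv2.undistortPoints(np.array(uv,float).reshape(-1,1,2),K(c),np.array(c['D'])).reshape(-1,2)
    R=cv2.Rodrigues(np.array(c['rvec'],float))[0];t=np.array(c['tvec'],float).ravel()
    d=np.c_[p,np.ones(len(p))]@R
    return -R.T@t,d
def onz(name,uv,z,c=None):
    o,d=ray(name,uv,c); s=(z-o[2])/d[:,2]; return o+d*s[:,None]
def proj(name,P,c=None):
    c=c or cams.calibration(name)
    return cv2.projectPoints(np.array(P,float).reshape(-1,1,3),np.array(c['rvec'],float),np.array(c['tvec'],float),K(c),np.array(c['D']))[0].reshape(-1,2)
E
python3 - <<'E'
from h import *
for n in ['scene','top','wrist']:
    cv2.imwrite(f'pics/{n}0.png',cams.grab_frame(n))
    c=cams.calibration(n); print(n,ray(n,[[280,210]],c))
s=state();print(s)
E
```

```text
pics
scene (array([1.01296913, 0.67378532, 1.01215648]), array([[-0.37123265, -0.62932852, -0.68282059]]))
top (array([ 0.50876624, -0.05136061,  1.43416156]), array([[ 0.06069827, -0.04567166, -0.99726992]]))
wrist (array([0.15390231, 0.58462229, 0.37295759]), array([[ 0.24632251, -0.08158101, -0.96590546]]))
{'clock': 0.15, 'qpos': array([ 1.08389593e+00,  3.59331962e-01,  1.51118482e+00, -2.49661387e-05,
        1.27252076e+00, -1.15126372e-01]), 'joint_vel': array([ 8.63251876e-05, -1.80588191e-03, -3.15600875e-03, -1.08574013e-03,
       -2.68371878e-03, -1.27216384e-04]), 'joint_efforts': array([ 2.13653102e-04, -5.28027320e+01, -2.78929961e+01, -2.95229995e-05,
        8.32596270e-03,  2.36258586e-05]), 'eef_pos': array([0.21775345, 0.5585501 , 0.24965083]), 'ee_rot': array([[ 3.63261513e-01,  9.31686988e-01, -6.54953778e-04],
       [ 9.31686109e-01, -3.63262075e-01, -1.28813447e-03],
       [-1.43805799e-03, -1.42281661e-04, -9.99998956e-01]]), 'contact_force': array([-0.09071787,  0.92609712,  0.63620694]), 'moment': array([-0.03180069,  0.10072243, -0.06611863]), 'gripper_width': 0.08553420412011721}
```

View pics/scene0.png

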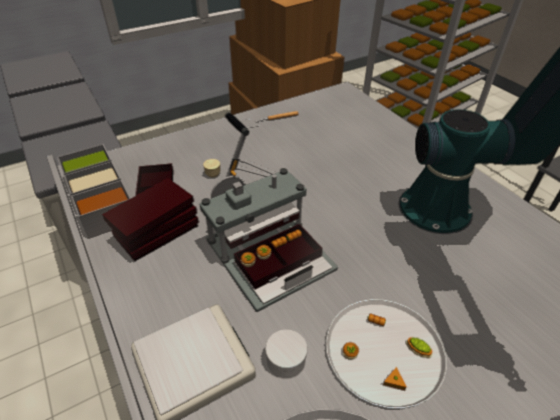

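View pics/top0.png

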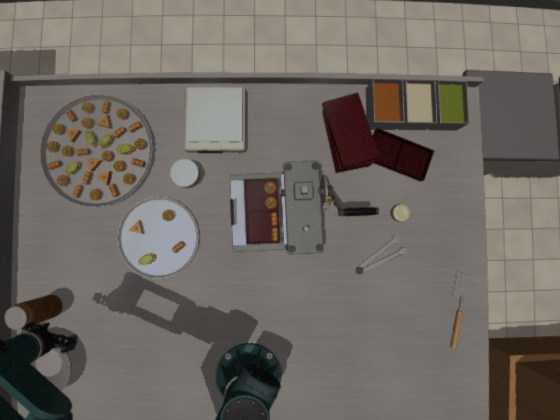

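View pics/wrist0.png

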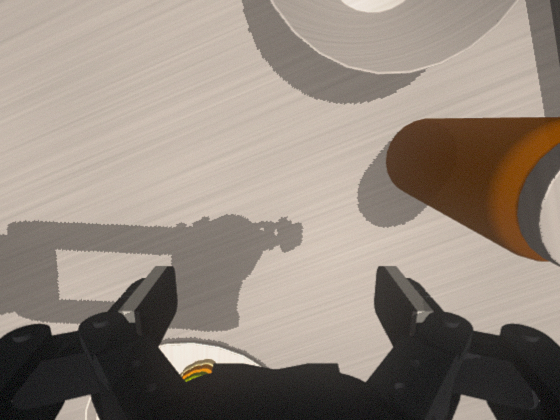

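The tray is at about (158,236) in the top view, with the nest at (168,215), roll (180,247), boat (147,259) and wedge (137,229). The shuttle box is at (263,210) and the lever grip at (362,211), on the right of the press.

```bash
cat > det.py <<'E'
from h import *
for cam in ['top','scene']:
    im=cams.grab_frame(cam)
    c=cams.calibration(cam)
    for q,z in [('roll',.016),('nest',.016),('boat',.015),('wedge',.016),('tray',.016),('press',.2),('press_lever',.3),('shuttle',.03),('index_disc',.165),('box_in',.066)]:
        r=cams.cut_out(q,cam)
        for d in r[:3]:
            m=d['pixels']
            ys,xs=np.nonzero(m)
            if len(xs)==0: continue
            (cx,cy),(w,h),a=cv2.minAreaRect(np.c_[xs,ys].astype(np.float32))
            u=[xs.mean(),ys.mean()]
            print(cam,q,round(d['confidence'],2),d['rect'],np.round(u,1),len(xs),onz(cam,[u],z,c)[0].round(4))
            np.save(f'pics/{cam}_{q}.npy',m) if d is r[0] else 0
E
python3 det.py
python3 - <<'E'
import cv2
t=cv2.imread('pics/top0.png')
cv2.imwrite('pics/tz.png',cv2.resize(t[150:285,110:330],None,fx=3.6,fy=3.6,interpolation=cv2.INTER_CUBIC))
t=cv2.imread('pics/scene0.png')
cv2.imwrite('pics/sz.png',cv2.resize(t[105:305,180:380],None,fx=3,fy=3,interpolation=cv2.INTER_CUBIC))
E
```

```text
top nest 0.4 [164.0, 214.4, 174.4, 219.3] [167.6 214.9] 76 [0.5787 0.2902 0.016 ]
top boat 0.68 [137.9, 254.3, 156.4, 262.7] [146.5 259. ] 142 [0.4203 0.3653 0.015 ]
top wedge 0.55 [130.7, 220.3, 143.8, 235.4] [136.9 226.9] 110 [0.5357 0.4013 0.016 ]
top tray 0.85 [119.8, 195.8, 200.9, 278.1] [157.9 236.4] 4771 [0.5012 0.3244 0.016 ]
top tray 0.49 [229.8, 161.0, 379.0, 252.6] [283.5 208.6] 8263 [ 0.6002 -0.1289  0.016 ]
top press 0.76 [231.4, 160.7, 376.9, 252.2] [283.  208.7] 8093 [ 0.5878 -0.1175  0.2   ]
top press_lever 0.85 [327.7, 182.6, 378.6, 213.2] [350.9 206.8] 469 [ 0.5863 -0.3111  0.3   ]
top shuttle 0.9 [232.3, 176.6, 280.7, 244.6] [255.2 211. ] 3224 [ 0.5908 -0.0265  0.03  ]
top index_disc 0.65 [130.7, 222.2, 144.2, 233.5] [136.7 227.5] 107 [0.5311 0.3545 0.165 ]
top index_disc 0.59 [228.9, 159.0, 379.7, 253.0] [283.7 208.7] 8288 [ 0.5902 -0.1214  0.165 ]
top index_disc 0.47 [321.3, 172.6, 328.2, 212.7] [324.3 192.3] 185 [ 0.6434 -0.2551  0.165 ]
top box_in 0.61 [230.0, 179.3, 281.4, 242.0] [255.  210.9] 3149 [ 0.5892 -0.0264  0.066 ]
scene roll 0.43 [367.7, 312.2, 385.0
[... 794 characters left out ...]
 [350.5 350.1] 243 [0.6579 0.3585 0.2   ]
scene press_lever 0.84 [226.1, 112.7, 252.8, 178.6] [236.6 141.5] 548 [ 0.5883 -0.2961  0.3   ]
scene press_lever 0.41 [235.0, 224.9, 330.9, 306.0] [281.5 262.4] 4455 [0.7056 0.1605 0.3   ]
scene shuttle 0.75 [236.6, 224.1, 333.5, 303.9] [281.5 262.5] 4449 [ 0.5892 -0.0341  0.03  ]
scene index_disc 0.7 [213.5, 177.6, 244.7, 197.0] [225.9 184.8] 352 [ 0.6388 -0.287   0.165 ]
scene index_disc 0.64 [232.5, 223.0, 330.5, 305.2] [281.3 262.5] 4446 [0.648  0.0632 0.165 ]
scene index_disc 0.34 [201.2, 111.5, 339.9, 313.4] [263.1 232.6] 12273 [ 0.6376 -0.0523  0.165 ]
scene box_in 0.87 [233.5, 225.7, 330.1, 303.3] [281.3 262.5] 4350 [ 0.6052 -0.0081  0.066 ]
```

View pics/tz.png

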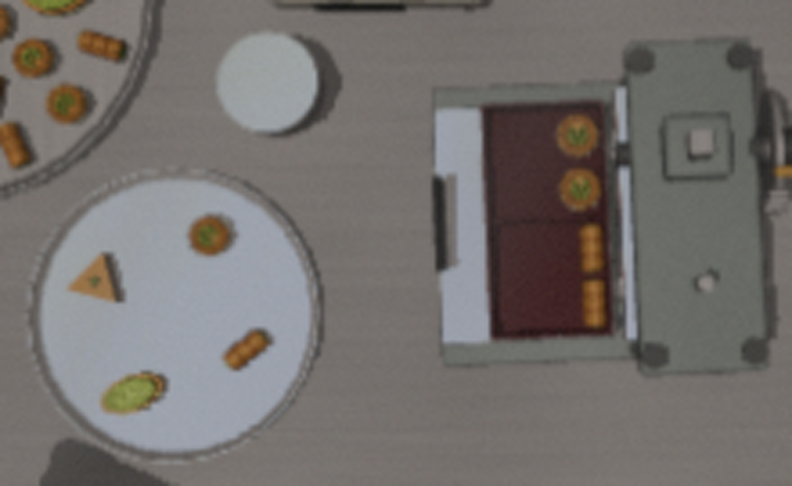

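View pics/sz.png

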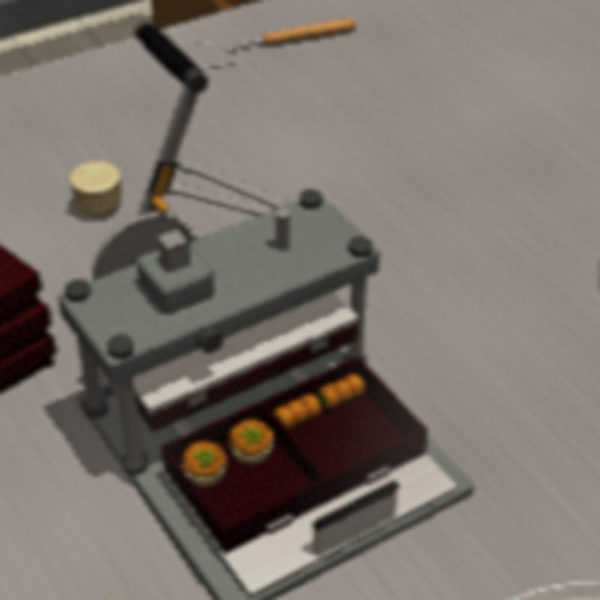

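```bash
python3 - <<'E'
from h import *
from scipy.optimize import least_squares
t=cams.calibration('top');s=cams.calibration('scene')
f=lambda u,v:[110+(u+.5)/3.6-.5,150+(v+.5)/3.6-.5]
g=lambda u,v:[180+(u+.5)/3-.5,105+(v+.5)/3-.5]
# box outer top corners: far-out(+x,+y), far-in, near-in, near-out
top=[f(484,106),f(604,100),f(612,333),f(496,340)]
sc=[g(225,520),g(165,435)]
loc=np.array([[.115,.06,.032],[.115,-.06,.032],[-.115,-.06,.032],[-.115,.06,.032]])
tab=np.array([[.045,.108,.041],[-.045,.108,.041]]); ttab=[f(434,178),f(438,270)]
stab=[g(316,524),g(397,487)]
def W(p,L):
    c,s_=np.cos(p[2]),np.sin(p[2]);R=np.array([[c,-s_,0],[s_,c,0],[0,0,1]])
    return L@R.T+[p[0],p[1],.034]
def res(p):
    return np.r_[(proj('top',W(p,loc),t)-top).ravel(),(proj('top',W(p,tab),t)-ttab).ravel(),.7*(proj('scene',W(p,tab),s)-stab).ravel()]
r=least_squares(res,[.59,-.03,0.05],loss='soft_l1');print(r.x,r.fun.round(1))
p=r.x
print('bays; tab',W(p,np.array([[-.0565,.003,0],[.0565,.012,0],[0,.108,.03],[0,0,0]])).round(4))
# roll ori
a=onz('top',[f(228,360),f(267,337)],.018,t);print(a,a.mean(0),np.arctan2(*(a[0]-a[1])[[1,0]]))
for z in (.337,): print('grip',onz('top',[[360,211]],z,t),onz('scene',[g(171,57)],z,s))
print('gripends scene',onz('scene',[g(145,33),g(200,82)],.337,s),onz('top',[[342,212],[378,211]],.337,t))
E
python3 - <<'E'
import cv2
t=cv2.imread('pics/top0.png')
cv2.imwrite('pics/tz2.png',cv2.resize(t[160:260,270:400],None,fx=6,fy=6,interpolation=cv2.INTER_CUBIC))
E
```

```text
[ 0.59062045 -0.05162073  0.04053869] [-0.4 -0.5  0.3 -0.3  1.2  0.5 -1.   0.2  0.3 -0.3  0.2  0.   0.3  0.8
  0.4 -0.3]
bays; tab [[ 0.534  -0.0509  0.034 ]
 [ 0.6466 -0.0373  0.034 ]
 [ 0.5862  0.0563  0.064 ]
 [ 0.5906 -0.0516  0.034 ]]
[[0.45375873 0.26924022 0.018     ]
 [0.47652683 0.23041424 0.018     ]] [0.46514278 0.24982723 0.018     ] 2.101166264199844
grip [[ 0.57183852 -0.32848406  0.337     ]] [[ 0.57001089 -0.32742627  0.337     ]]
gripends scene [[ 0.57284567 -0.37991737  0.337     ]
 [ 0.56564399 -0.27451966  0.337     ]] [[ 0.56921675 -0.27691134  0.337     ]
 [ 0.57162645 -0.38037585  0.337     ]]
```

View pics/tz2.png

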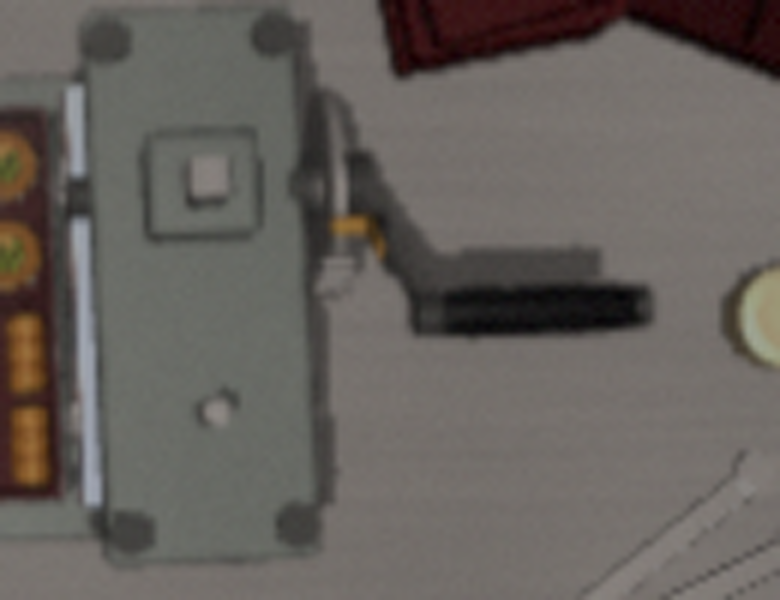

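```bash
cat > plan.py <<'E'
from h import *
from scipy.spatial.transform import Rotation as Ro
import sys
# usage: plan.py x y z psi nrows   (tool down)
x,y,z,psi=map(float,sys.argv[1:5]); n=int(sys.argv[5])
s=state();p=np.array(s['eef_pos']);R=np.array(s['ee_rot'])
T=np.array([x,y,z]);c,sn=np.cos(psi),np.sin(psi)
RT=np.array([[c,sn,0],[sn,-c,0],[0,0,-1.]])
rv=Ro.from_matrix(R.T@RT).as_rotvec()
rows=[]
for i in range(n):
    d=R.T@((T-p)/(n-i)); w=Ro.from_matrix(R.T@RT).as_rotvec()/(n-i)
    row=list(np.round(d*1000,1))+list(np.round(w,3)); rows.append([float(a) for a in row])
    p=p+R@(d); R=R@Ro.from_rotvec(w).as_matrix()
print(rows);print('clock',s['clock'],'f',np.round(s['contact_force'],1),'w',round(s['gripper_width'],4))
E
python3 plan.py .465 .25 .2 .53 12
```

```text
[[-16.5, 28.5, 4.2, 0.0, 0.0, 0.056], [-14.9, 29.4, 4.2, 0.0, 0.0, 0.056], [-13.2, 30.2, 4.2, 0.0, 0.0, 0.056], [-11.5, 30.9, 4.2, 0.0, 0.0, 0.056], [-9.8, 31.5, 4.2, 0.0, 0.0, 0.056], [-8.0, 32.0, 4.2, 0.0, 0.0, 0.056], [-6.2, 32.4, 4.2, 0.0, 0.0, 0.056], [-4.4, 32.7, 4.2, 0.0, 0.0, 0.056], [-2.6, 32.9, 4.2, 0.0, 0.0, 0.056], [-0.8, 33.0, 4.2, 0.0, 0.0, 0.056], [1.1, 32.9, 4.2, 0.0, 0.0, 0.056], [2.9, 32.8, 4.2, 0.0, 0.0, 0.056]]
clock 1.25 f [-0.2  0.3  0.8] w 0.0855
```

>>> move_arm(
  moves=[
    [-16.5,28.5,4,0,0,0.056],
    [-15,29.5,4,0,0,0.056],
    [-13,30,4,0,0,0.056],
    [-11.5,31,4,0,0,0.056],
    [-10,31.5,4,0,0,0.056],
    [-8,32,4,0,0,0.056],
    [-6,32.5,4,0,0,0.056],
    [-4.5,32.5,4,0,0,0.056],
    [-2.5,33,4,0,0,0.056],
    [-1,33,4,0,0,0.056],
  ],
)

```text
clock: 2.08
eef_pos: [0.427, 0.2969, 0.2097]
ee_rot: [[0.811, 0.585, 0.004], [0.585, -0.811, 0.009], [0.008, -0.005, -1.0]]
contact_force: [1.0, 1.2, 0.4]
gripper_width: 0.0853
```

```bash
python3 plan.py .465 .25 .2 .53 3
```

```text
[[1.1, 20.1, 3.2, -0.002, -0.003, 0.032], [1.7, 20.0, 3.2, -0.002, -0.003, 0.032], [2.4, 20.0, 3.2, -0.002, -0.003, 0.032]]
clock 2.0833 f [1.  1.2 0.4] w 0.0853
```

>>> move_arm(
  moves=[
    [1,20,3,0,0,0.032],
    [2,20,3,0,0,0.032],
    [2,20,3,0,0,0.032],
    [0,0,0,0,0,0],
  ],
  hand=0.3,
)

```text
clock: 2.42
eef_pos: [0.4704, 0.2421, 0.1999]
ee_rot: [[0.87, 0.493, 0.006], [0.493, -0.87, 0.007], [0.009, -0.003, -1.0]]
contact_force: [0.3, -0.1, 0.1]
gripper_width: 0.0553
```

```bash
python3 - <<'E'
from h import *
c=cams.calibration('wrist');cv2.imwrite('pics/w1.png',cams.grab_frame('wrist'))
for q,z in (('roll',.016),('nest',.016)):
  for d in cams.cut_out(q,'wrist')[:3]:
    ys,xs=np.nonzero(d['pixels'])
    P=onz('wrist',np.c_[xs,ys],z,c)
    r=cv2.minAreaRect((P[:,:2]*1000).astype(np.float32));print(q,d['confidence'],d['rect'],r)
print(proj('wrist',[[.465,.25,.02]],c))
E
python3 plan.py .465 .25 .2 .53 1
```

```text
roll 0.96 [261.5, 159.3, 287.9, 209.8] ((464.4919738769531, 253.1353302001953), (24.0152645111084, 48.6827392578125), 37.271507263183594)
nest 0.73 [377.5, 187.6, 418.6, 227.5] ((578.9815673828125, 290.2375183105469), (43.05989074707031, 40.534698486328125), 29.333206176757812)
[[272.33478033 188.13675692]]
[[-0.0, -6.1, 0.3, -0.005, -0.009, -0.011]]
clock 2.5667 f [-1.1 -0.3 -0. ] w 0.0558
```

View pics/w1.png

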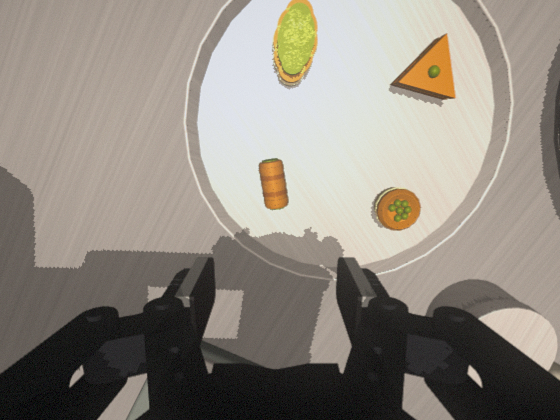

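```bash
python3 plan.py .4645 .2515 .026 .63 8
```

```text
[[-0.1, -0.8, 21.8, -0.001, -0.001, -0.014], [-0.1, -0.9, 21.8, -0.001, -0.001, -0.014], [-0.1, -0.9, 21.8, -0.001, -0.001, -0.014], [-0.0, -0.9, 21.8, -0.001, -0.001, -0.014], [-0.0, -0.9, 21.8, -0.001, -0.001, -0.014], [0.0, -0.9, 21.8, -0.001, -0.001, -0.014], [0.1, -0.9, 21.8, -0.001, -0.001, -0.014], [0.1, -0.9, 21.8, -0.001, -0.001, -0.014]]
clock 2.5667 f [-1.1 -0.3 -0. ] w 0.0558
```

>>> move_arm(
  moves=[
    [0,-2,24,-0.002,-0.004,-0.028],
    [0,-2,24,-0.002,-0.004,-0.028],
    [0,-1.5,24,0,0,-0.028],
    [0,-1,24,0,0,-0.028],
    [0,-0.5,20,0,0,0],
    [0,0,15,0,0,0],
    [0,0,10,0,0,0],
    [0,0,0,0,0,0],
  ],
)

```text
clock: 3.23
eef_pos: [0.4624, 0.2616, 0.0582]
ee_rot: [[0.796, 0.606, 0.008], [0.606, -0.796, 0.007], [0.01, -0.001, -1.0]]
contact_force: [-0.2, -0.1, 0.6]
gripper_width: 0.0552
```

```bash
python3 plan.py .4645 .2515 .027 .63 2; python3 - <<'E'
from h import *
c=cams.calibration('wrist');cv2.imwrite('pics/w2.png',cams.grab_frame('wrist'))
E
```

```text
[[-2.4, 4.7, 15.6, -0.0, -0.005, 0.01], [-2.2, 4.7, 15.6, -0.0, -0.005, 0.01]]
clock 3.2333 f [-0.2 -0.1  0.6] w 0.0552
```

View pics/w2.png

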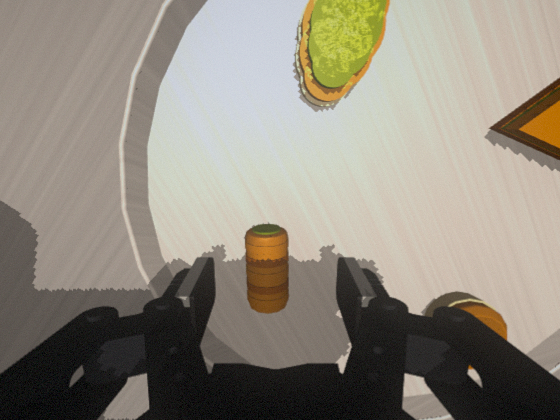

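>>> move_arm(
  moves=[
    [-3,5.5,16,0,-0.008,0],
    [-2,5,14,0,0,0],
    [0,0,2,0,0,0],
    [0,0,0,0,0,0],
  ],
)

```text
clock: 3.62
eef_pos: [0.4678, 0.2536, 0.0305]
ee_rot: [[0.794, 0.608, 0.009], [0.608, -0.794, 0.005], [0.01, 0.001, -1.0]]
contact_force: [-0.7, 0.6, 0.8]
gripper_width: 0.0557
```

```bash
python3 plan.py .4645 .2515 .027 .63 1
```

```text
[[-3.9, -0.4, 3.5, 0.001, -0.01, 0.024]]
clock 3.6167 f [-0.7  0.6  0.8] w 0.0557
```

>>> move_arm(
  moves=[
    [-4,0,4,0,0,0],
    [0,0,1,0,0,0],
    [0,0,0,0,0,0],
  ],
)

```text
clock: 3.87
eef_pos: [0.466, 0.2524, 0.028]
ee_rot: [[0.793, 0.609, 0.013], [0.609, -0.793, 0.007], [0.015, 0.002, -1.0]]
contact_force: [0.2, 0.3, 0.7]
gripper_width: 0.0554
```

>>> move_arm(
  moves=[
    [0,0,0,0,0,0],
    [0,0,0,0,0,0],
    [0,0,0,0,0,0],
    [0,0,0,0,0,0],
  ],
  hand=-1,
  grip_force=25,
)

```text
clock: 4.2
eef_pos: [0.4668, 0.253, 0.0299]
ee_rot: [[0.793, 0.609, 0.015], [0.609, -0.793, 0.008], [0.017, 0.003, -1.0]]
contact_force: [0.3, 0.4, -0.3]
gripper_width: 0.0225
```

```bash
python3 plan.py .4645 .2515 .13 .63 1; python3 - <<'E'
from h import *
c=cams.calibration('wrist');cv2.imwrite('pics/w3.png',cams.grab_frame('wrist'))
E
```

```text
[[-1.0, 0.1, -100.2, 0.003, -0.017, 0.025]]
clock 4.2 f [ 0.3  0.4 -0.3] w 0.0225
```

View pics/w3.png

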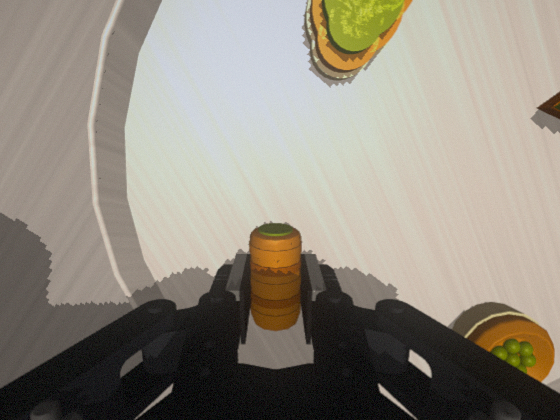

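>>> move_arm(
  moves=[
    [0,0,-30,0,-0.015,0],
    [0,0,-35,0,0,0],
    [0,0,-35,0,0,0],
  ],
)

```text
clock: 4.5
eef_pos: [0.4606, 0.2505, 0.1254]
ee_rot: [[0.793, 0.608, -0.013], [0.608, -0.794, -0.007], [-0.015, -0.002, -1.0]]
contact_force: [-0.1, 1.2, -0.8]
gripper_width: 0.0222
```

```bash
python3 plan.py .534 -.02 .16 .04 10
```

```text
[[-10.7, 25.9, -3.4, 0.0, 0.002, 0.061], [-9.1, 26.5, -3.4, 0.0, 0.002, 0.061], [-7.4, 27.0, -3.4, 0.0, 0.002, 0.061], [-5.7, 27.4, -3.4, 0.0, 0.002, 0.061], [-4.0, 27.7, -3.4, 0.0, 0.002, 0.061], [-2.3, 27.9, -3.4, 0.0, 0.002, 0.061], [-0.6, 28.0, -3.5, 0.0, 0.002, 0.061], [1.1, 28.0, -3.5, 0.0, 0.002, 0.061], [2.8, 27.9, -3.5, 0.0, 0.002, 0.061], [4.6, 27.7, -3.5, 0.0, 0.002, 0.061]]
clock 4.5 f [-0.1  1.2 -0.8] w 0.0222
```

>>> move_arm(
  moves=[
    [-10.5,26,-3.5,0,0.008,0.061],
    [-9,26.5,-3.5,0,0.004,0.061],
    [-7.5,27,-3.5,0,0,0.061],
    [-5.5,27.5,-3.5,0,0,0.061],
    [-4,27.5,-3.5,0,0,0.061],
    [-2.5,28,-3.5,0,0,0.061],
    [-0.5,28,-3.5,0,0,0.061],
    [1,28,-3.5,0,0,0.061],
    [3,28,-3.5,0,0,0.061],
    [0,0,0,0,0,0],
  ],
)

```text
clock: 5.33
eef_pos: [0.5336, -0.0006, 0.1676]
ee_rot: [[0.996, 0.084, 0.016], [0.084, -0.996, 0.004], [0.016, -0.002, -1.0]]
contact_force: [0.7, 0.0, -0.5]
gripper_width: 0.0223
```

```bash
python3 plan.py .534 -.042 .11 .04 3;python3 - <<'E'
from h import *
c=cams.calibration('wrist');cv2.imwrite('pics/w4.png',cams.grab_frame('wrist'))
E
```

```text
[[-1.3, 13.8, 19.1, -0.001, -0.005, 0.015], [-1.0, 13.8, 19.2, -0.001, -0.005, 0.015], [-0.7, 13.8, 19.2, -0.001, -0.005, 0.015]]
clock 5.3333 f [ 0.7  0.  -0.5] w 0.0223
```

View pics/w4.png

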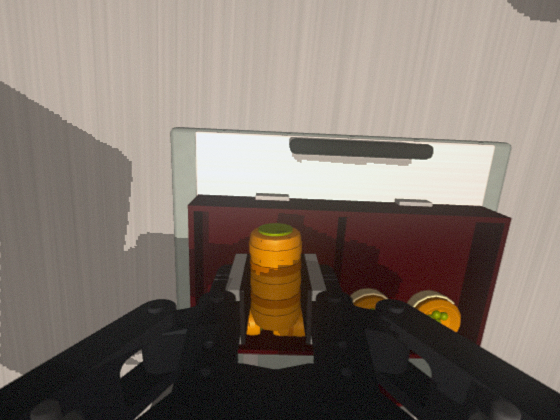

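The wrist view shows the roll held above the rolls' compartment. The box's outer top corners are at (189,204) and (506,216), and the tab is at (290–432, 145).

```bash
python3 - <<'E'
from h import *
c=cams.calibration('wrist')
a=onz('wrist',[[189,203],[507,216],[340,209]],.066,c);print(a, np.arctan2(*(a[1]-a[0])[[1,0]]),np.linalg.norm(a[1]-a[0]))
b=onz('wrist',[[290,141],[432,148]],.075,c);print(b)
y=.0405
print((a[0]+a[1])/2+.06*np.array([np.sin(y),-np.cos(y),0]))
E
```

```text
[[0.4730187  0.01104003 0.066     ]
 [0.69696388 0.02003969 0.066     ]
 [0.57787157 0.01537504 0.066     ]] 0.04016531260240893 0.22412593868966682
[[0.53795405 0.05913489 0.075     ]
 [0.62920982 0.06253097 0.075     ]]
[ 0.58742062 -0.04441094  0.066     ]
```

>>> move_arm(
  moves=[
    [-1.5,13,19,0,-0.008,0.02],
    [-1,13,19,0,-0.004,0.015],
    [-1,10,19,0,0,0.01],
    [0,0,0,0,0,0],
  ],
)

```text
clock: 5.72
eef_pos: [0.532, -0.0334, 0.1092]
ee_rot: [[0.999, 0.042, 0.004], [0.042, -0.999, 0.006], [0.005, -0.006, -1.0]]
contact_force: [-0.3, 0.1, -0.7]
gripper_width: 0.0225
```

```bash
python3 plan.py .532 -.038 .061 .04 2;python3 - <<'E'
from h import *
c=cams.calibration('wrist');cv2.imwrite('pics/w5.png',cams.grab_frame('wrist'))
E
```

```text
[[-0.2, 2.5, 24.1, -0.003, -0.002, 0.001], [-0.2, 2.4, 24.1, -0.003, -0.002, 0.001]]
clock 5.7167 f [-0.3  0.1 -0.7] w 0.0225
```

View pics/w5.png

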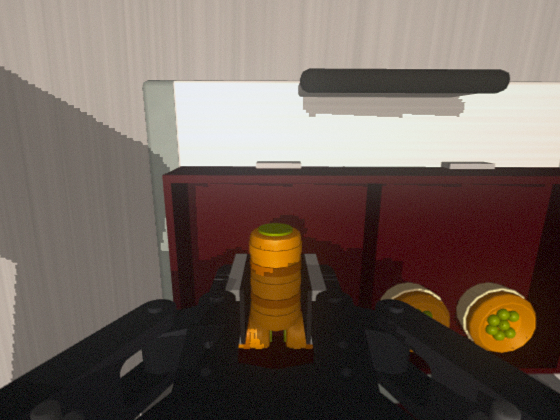

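>>> move_arm(
  moves=[
    [0,1.5,14,-0.003,-0.002,0],
    [0,1,14,0,0,0],
    [0,0,12,0,0,0],
    [0,0,7,0,0,0],
    [0,0,3,0,0,0],
  ],
)

```text
clock: 6.18
eef_pos: [0.535, -0.0295, 0.0637]
ee_rot: [[0.999, 0.049, 0.008], [0.049, -0.999, 0.004], [0.009, -0.004, -1.0]]
contact_force: [-0.3, 0.4, 0.3]
gripper_width: 0.0224
```

```bash
python3 plan.py .532 -.038 .061 .04 1
```

```text
[[-3.4, 8.3, 2.6, -0.004, -0.008, 0.009]]
clock 6.1833 f [-0.3  0.4  0.3] w 0.0224
```

>>> move_arm(
  moves=[
    [-3.5,5,2,0,-0.006,0],
    [0,2,1.5,0,0,0],
    [0,1,1.5,0,0,0],
    [0,0,1,0,0,0],
  ],
)

```text
clock: 6.52
eef_pos: [0.5323, -0.0365, 0.0595]
ee_rot: [[0.999, 0.052, 0.003], [0.052, -0.999, 0.004], [0.003, -0.004, -1.0]]
contact_force: [-3.9, 1.3, 12.2]
gripper_width: 0.0225
```

```bash
python3 plan.py .532 -.038 .061 .04 1
```

```text
[[-0.4, 1.5, -1.5, -0.004, -0.003, 0.012]]
clock 6.5167 f [-3.9  1.3 12.2] w 0.0225
```

>>> move_arm(
  moves=[
    [0,0,-1,0,0,0],
    [0,0,0,0,0,0],
  ],
)

```text
clock: 6.68
eef_pos: [0.5328, -0.0369, 0.0614]
ee_rot: [[0.999, 0.051, 0.005], [0.051, -0.999, 0.004], [0.005, -0.004, -1.0]]
contact_force: [-0.0, 0.1, -0.5]
gripper_width: 0.0224
```

>>> move_arm(
  moves=[
    [0,0,0,0,0,0],
    [0,0,0,0,0,0],
    [0,0,-2,0,0,0],
  ],
  hand=0.0,
)

```text
clock: 6.93
eef_pos: [0.5333, -0.0372, 0.0639]
ee_rot: [[0.999, 0.051, 0.006], [0.051, -0.999, 0.004], [0.006, -0.004, -1.0]]
contact_force: [0.4, -0.4, -0.0]
gripper_width: 0.0425
```

>>> move_arm(
  moves=[
    [0,0,-20,0,0,0],
    [0,0,-30,0,0,0],
    [0,0,-35,0,0,0],
  ],
)

```text
clock: 7.18
eef_pos: [0.5277, -0.0367, 0.145]
ee_rot: [[0.999, 0.051, -0.009], [0.051, -0.999, 0.007], [-0.008, -0.007, -1.0]]
contact_force: [0.7, -0.1, -0.8]
gripper_width: 0.0427
```

```bash
python3 plan.py .579 .289 .15 .04 9;python3 - <<'E'
from h import *
c=cams.calibration('wrist');cv2.imwrite('pics/w6.png',cams.grab_frame('wrist'))
E
```

```text
[[7.5, -35.9, -0.4, -0.001, 0.001, 0.001], [7.5, -35.9, -0.4, -0.001, 0.001, 0.001], [7.4, -35.9, -0.4, -0.001, 0.001, 0.001], [7.4, -35.9, -0.4, -0.001, 0.001, 0.001], [7.4, -35.9, -0.4, -0.001, 0.001, 0.001], [7.3, -35.9, -0.5, -0.001, 0.001, 0.001], [7.3, -35.9, -0.5, -0.001, 0.001, 0.001], [7.2, -35.9, -0.5, -0.001, 0.001, 0.001], [7.2, -35.9, -0.5, -0.001, 0.001, 0.001]]
clock 7.1833 f [ 0.7 -0.1 -0.8] w 0.0427
```

View pics/w6.png

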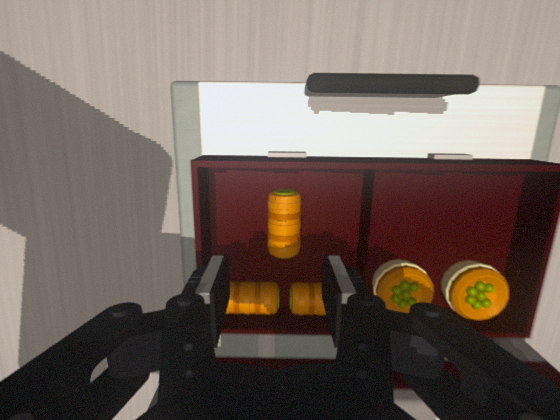

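The roll lies flat in the rolls' compartment, at (284,222). Next is the nest.

>>> move_arm(
  moves=[
    [7.5,-36,-0.5,0,0.003,0],
    [7.5,-36,-0.5,0,0.002,0],
    [7.5,-36,-0.5,0,0,0],
    [7.5,-36,-0.5,0,0,0],
    [7,-36,-0.5,0,0,0],
    [7,-36,-0.5,0,0,0],
    [7,-36,-0.5,0,0,0],
    [7,-36,-0.5,0,0,0],
    [7,-18,0,0,0,0],
    [0,0,0,0,0,0],
  ],
  hand=0.6,
)

```text
clock: 8.07
eef_pos: [0.5904, 0.2834, 0.1651]
ee_rot: [[0.999, 0.044, 0.026], [0.043, -0.999, 0.005], [0.026, -0.004, -1.0]]
contact_force: [-0.4, -0.1, 0.9]
gripper_width: 0.0685
```

```bash
python3 plan.py .579 .289 .09 .04 4;python3 - <<'E'
from h import *
c=cams.calibration('wrist');cv2.imwrite('pics/w7.png',cams.grab_frame('wrist'))
for d in cams.cut_out('nest','wrist')[:2]:
    ys,xs=np.nonzero(d['pixels'])
    P=onz('wrist',np.c_[xs,ys],.024,c)
    print(d['confidence'],d['rect'],cv2.minAreaRect((P[:,:2]*1000).astype(np.float32)))
E
```

```text
[[-3.3, -1.4, 18.7, -0.001, -0.007, 0.001], [-3.1, -1.4, 18.7, -0.001, -0.007, 0.001], [-3.0, -1.5, 18.7, -0.001, -0.007, 0.001], [-2.9, -1.5, 18.8, -0.001, -0.007, 0.001]]
clock 8.0667 f [-0.4 -0.1  0.9] w 0.0685
0.72 [232.6, 170.5, 281.6, 221.1] ((578.1672973632812, 291.3966369628906), (40.81093215942383, 40.58274841308594), 47.03725051879883)
```

View pics/w7.png

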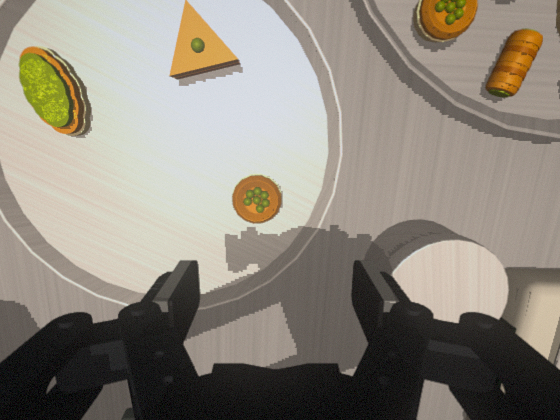

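```bash
python3 - <<'E'
from h import *
c=cams.calibration('wrist')
print(onz('wrist',[[393,285]],.062,c),onz('top',[[184.5,186],[169,173],[184.5,160]],.062))
E
```

```text
[[0.68202058 0.23368867 0.062     ]] [[0.67799752 0.22104461 0.062     ]
 [0.72432951 0.27632886 0.062     ]
 [0.77046502 0.22219661 0.062     ]]
```

>>> move_arm(
  moves=[
    [-4,-1.5,20,0,-0.015,0],
    [-3,-1.5,20,0,-0.01,0],
    [-3,-1.5,20,0,-0.004,0],
    [-1,-1,15,0,0,0],
    [0,0,0,0,0,0],
  ],
)

```text
clock: 8.58
eef_pos: [0.5774, 0.2773, 0.0886]
ee_rot: [[0.999, 0.038, -0.006], [0.038, -0.999, -0.001], [-0.006, 0.001, -1.0]]
contact_force: [-0.0, -0.8, 0.7]
gripper_width: 0.0681
```

```bash
python3 plan.py .5785 .2895 .0275 .04 4;python3 - <<'E'
from h import *
c=cams.calibration('wrist');cv2.imwrite('pics/w8.png',cams.grab_frame('wrist'))
E
```

```text
[[0.5, -3.1, 15.3, 0.0, 0.001, -0.001], [0.4, -3.1, 15.3, 0.0, 0.001, -0.001], [0.4, -3.1, 15.3, 0.0, 0.001, -0.001], [0.4, -3.1, 15.3, 0.0, 0.001, -0.001]]
clock 8.5833 f [-0.  -0.8  0.7] w 0.0681
```

View pics/w8.png

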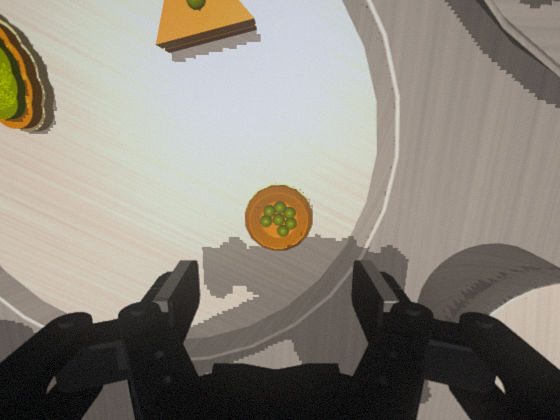

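>>> move_arm(
  moves=[
    [0.5,-4,16,0,0,0],
    [0.5,-4,16,0,0,0],
    [0.5,-3.5,15,0,0,0],
    [0.5,-3,12,0,0,0],
    [0,-2,3,0,0,0],
  ],
)

```text
clock: 9.05
eef_pos: [0.5837, 0.2889, 0.0326]
ee_rot: [[1.0, 0.031, 0.003], [0.031, -1.0, 0.0], [0.003, -0.0, -1.0]]
contact_force: [-0.1, 0.1, 0.3]
gripper_width: 0.068
```

```bash
python3 plan.py .5785 .2895 .0275 .04 1
```

```text
[[-5.2, -0.7, 5.1, -0.0, -0.003, -0.009]]
clock 9.05 f [-0.1  0.1  0.3] w 0.068
```

>>> move_arm(
  moves=[
    [-5,-0.5,5,0,-0.003,0],
    [0,0,1.5,0,0,0],
    [0,0,0,0,0,0],
  ],
)

```text
clock: 9.3
eef_pos: [0.5792, 0.2886, 0.027]
ee_rot: [[1.0, 0.031, 0.001], [0.031, -1.0, 0.0], [0.001, -0.0, -1.0]]
contact_force: [0.7, -0.6, -0.7]
gripper_width: 0.0683
```

>>> move_arm(
  moves=[
    [0,0,0,0,0,0],
    [0,0,0,0,0,0],
    [0,0,0,0,0,0],
    [0,0,0,0,0,0],
  ],
  hand=-1,
  grip_force=22,
)

```text
clock: 9.63
eef_pos: [0.5804, 0.2888, 0.0295]
ee_rot: [[1.0, 0.031, 0.004], [0.031, -1.0, 0.001], [0.004, -0.001, -1.0]]
contact_force: [0.9, 0.4, -0.3]
gripper_width: 0.0412
```

```bash
python3 plan.py .5785 .2895 .0275 .04 1;python3 - <<'E'
from h import *
c=cams.calibration('wrist');cv2.imwrite('pics/w9.png',cams.grab_frame('wrist'))
E
```

```text
[[-1.9, -0.8, 2.0, -0.001, -0.004, -0.009]]
clock 9.6333 f [ 0.9  0.4 -0.3] w 0.0412
```

View pics/w9.png

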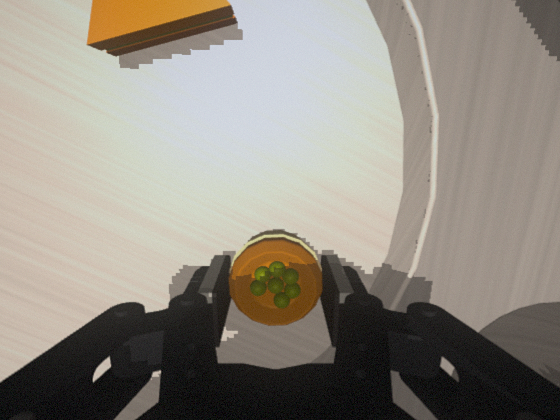

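>>> move_arm(
  moves=[
    [0,0,-30,0,-0.004,0],
    [0,0,-35,0,0,0],
    [0,0,-35,0,0,0],
  ],
)

```text
clock: 9.93
eef_pos: [0.5744, 0.2864, 0.1236]
ee_rot: [[0.999, 0.031, -0.017], [0.031, -1.0, -0.005], [-0.017, 0.005, -1.0]]
contact_force: [0.5, 0.5, -0.8]
gripper_width: 0.0411
```

```bash
python3 plan.py .6445 -.01 .14 .04 10
```

```text
[[6.1, 29.8, -1.6, 0.0, 0.002, -0.001], [6.0, 29.9, -1.6, 0.0, 0.002, -0.001], [6.0, 29.9, -1.6, 0.0, 0.002, -0.001], [6.0, 29.9, -1.6, 0.0, 0.002, -0.001], [6.0, 29.9, -1.6, 0.0, 0.002, -0.001], [5.9, 29.9, -1.6, 0.0, 0.002, -0.001], [5.9, 29.9, -1.6, 0.0, 0.002, -0.001], [5.9, 29.9, -1.6, 0.0, 0.002, -0.001], [5.9, 29.9, -1.6, 0.0, 0.002, -0.001], [5.8, 29.9, -1.6, 0.0, 0.002, -0.001]]
clock 9.9333 f [ 0.5  0.5 -0.8] w 0.0411
```

>>> move_arm(
  moves=[
    [6,30,-2,0,0.008,0],
    [6,30,-2,0,0.006,0],
    [6,30,-2,0,0,0],
    [6,30,-2,0,0,0],
    [6,30,-2,0,0,0],
    [6,30,-2,0,0,0],
    [6,30,-2,0,0,0],
    [6,30,-1,0,0,0],
    [6,28,-1,0,0,0],
    [0,0,0,0,0,0],
  ],
)

```text
clock: 10.77
eef_pos: [0.6467, 0.0134, 0.154]
ee_rot: [[0.999, 0.038, 0.021], [0.038, -0.999, 0.0], [0.021, 0.0, -1.0]]
contact_force: [0.5, 0.2, -0.7]
gripper_width: 0.0412
```

```bash
python3 plan.py .6445 -.0237 .1 .04 3
```

```text
[[-1.6, 12.3, 18.0, 0.0, -0.007, -0.001], [-1.5, 12.3, 18.0, 0.0, -0.007, -0.001], [-1.3, 12.3, 18.0, 0.0, -0.007, -0.001]]
clock 10.7667 f [ 0.5  0.2 -0.7] w 0.0412
```

>>> move_arm(
  moves=[
    [-1.5,13,18,0,-0.014,0],
    [-1.5,13,18,0,-0.008,0],
    [-1,11,18,0,0,0],
    [0,0,0,0,0,0],
  ],
)

```text
clock: 11.1
eef_pos: [0.646, -0.0267, 0.099]
ee_rot: [[0.999, 0.035, 0.002], [0.035, -0.999, -0.0], [0.002, 0.0, -1.0]]
contact_force: [-1.1, 0.3, 0.2]
gripper_width: 0.0412
```

```bash
python3 plan.py .6445 -.0237 .0595 .04 3;python3 - <<'E'
from h import *
c=cams.calibration('wrist');cv2.imwrite('pics/w10.png',cams.grab_frame('wrist'))
E
```

```text
[[-0.5, -1.0, 13.2, 0.0, -0.001, -0.002], [-0.5, -1.0, 13.2, 0.0, -0.001, -0.002], [-0.5, -1.0, 13.2, 0.0, -0.001, -0.002]]
clock 11.1 f [-1.1  0.3  0.2] w 0.0412
```

View pics/w10.png

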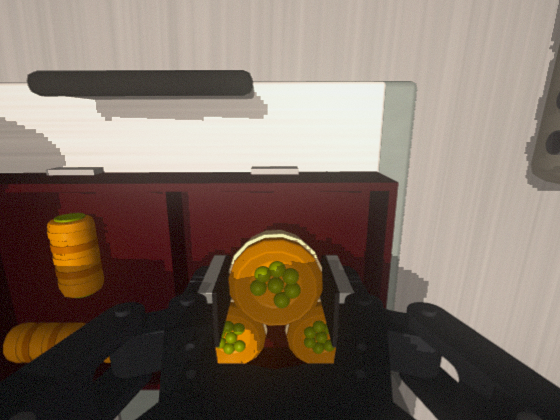

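>>> move_arm(
  moves=[
    [-0.5,-1,12,0,0,0],
    [-0.5,-1,12,0,0,0],
    [-1,0,8,0,0,0],
    [-1,1,5,0,0,0],
    [-0.5,1,2,0,0,0],
  ],
)

```text
clock: 11.57
eef_pos: [0.6438, -0.0219, 0.0595]
ee_rot: [[0.999, 0.038, 0.006], [0.038, -0.999, 0.002], [0.006, -0.001, -1.0]]
contact_force: [-0.0, -0.4, 0.4]
gripper_width: 0.0413
```

```bash
python3 plan.py .6445 -.0237 .0595 .04 1
```

```text
[[0.6, 1.9, 0.0, -0.001, -0.006, -0.002]]
clock 11.5667 f [-0.  -0.4  0.4] w 0.0413
```

>>> move_arm(
  moves=[
    [0,1,1.5,0,0,0],
    [0,0,1.5,0,0,0],
  ],
)

```text
clock: 11.73
eef_pos: [0.6437, -0.0222, 0.0584]
ee_rot: [[0.999, 0.039, 0.005], [0.039, -0.999, 0.002], [0.005, -0.001, -1.0]]
contact_force: [-6.5, -1.9, 20.5]
gripper_width: 0.0412
```

Contact made; ease off and release.

>>> move_arm(
  moves=[
    [0,0,-1,0,0,0],
    [0,0,0,0,0,0],
  ],
)

```text
clock: 11.9
eef_pos: [0.6443, -0.022, 0.061]
ee_rot: [[0.999, 0.04, 0.007], [0.04, -0.999, 0.001], [0.007, -0.001, -1.0]]
contact_force: [0.9, 0.3, -0.7]
gripper_width: 0.0409
```

>>> move_arm(
  moves=[
    [0,0,0,0,0,0],
    [0,0,0,0,0,0],
    [0,0,-2,0,0,0],
  ],
  hand=0.4,
)

```text
clock: 12.15
eef_pos: [0.6447, -0.0218, 0.0633]
ee_rot: [[0.999, 0.04, 0.008], [0.04, -0.999, 0.001], [0.008, -0.001, -1.0]]
contact_force: [-0.1, -0.2, 0.0]
gripper_width: 0.0597
```

>>> move_arm(
  moves=[
    [0,0,-20,0,0,0],
    [0,0,-30,0,0,0],
    [0,0,-35,0,0,0],
  ],
)

```text
clock: 12.4
eef_pos: [0.6382, -0.0211, 0.1422]
ee_rot: [[0.999, 0.04, -0.008], [0.04, -0.999, 0.004], [-0.008, -0.004, -1.0]]
contact_force: [-0.6, 0.4, -0.3]
gripper_width: 0.0597
```

```bash
python3 plan.py .585 .11 .15 .04 5;python3 - <<'E'
from h import *
c=cams.calibration('wrist');cv2.imwrite('pics/w11.png',cams.grab_frame('wrist'))
E
```

```text
[[-9.6, -26.6, -1.4, -0.001, 0.002, 0.0], [-9.6, -26.6, -1.4, -0.001, 0.002, 0.0], [-9.6, -26.6, -1.4, -0.001, 0.002, 0.0], [-9.6, -26.6, -1.5, -0.001, 0.002, 0.0], [-9.6, -26.6, -1.5, -0.001, 0.002, 0.0]]
clock 12.4 f [-0.6  0.4 -0.3] w 0.0597
```

View pics/w11.png

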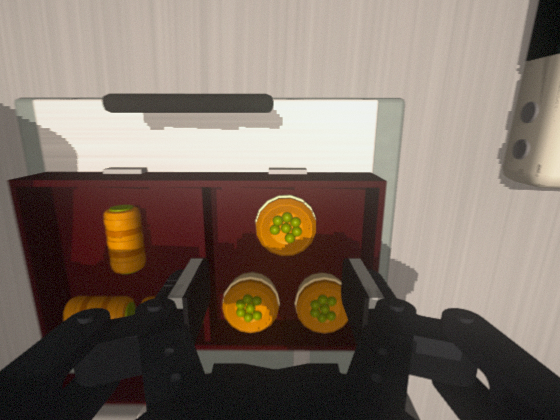

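Both pieces lie flat: roll at (125,240), nest at (286,225). Now the push tab.

>>> move_arm(
  moves=[
    [-11,-30,0,0,0.004,0],
    [-11,-30,0,0,0.004,0],
    [-11,-30,0,-0.06,0,0],
    [-11,-30,0,-0.06,0,0],
    [-9,-15,0,-0.06,0,0],
    [0,0,0,0,0,0],
  ],
  hand=-1,
)

```text
clock: 12.95
eef_pos: [0.5905, 0.1116, 0.1528]
ee_rot: [[0.999, 0.025, 0.038], [0.032, -0.982, -0.185], [0.032, 0.186, -0.982]]
contact_force: [-0.8, 0.1, 0.1]
gripper_width: -0.0004
```

```bash
cat > d.py <<'E'
from h import *
import sys
s=state();R=np.array(s['ee_rot']);p=np.array(s['eef_pos'])
print('tip',(p+R[:,2]*.019).round(4),'tcp',p.round(4),'clock',s['clock'],'f',np.round(s['contact_force'],1),'w',s['gripper_width'])
print(R.round(3))
T=np.array(list(map(float,sys.argv[1:4])))
print('tool delta mm',(R.T@(T-p)*1000).round(1))
E
python3 d.py .585 .11 .066
```

```text
tip [0.5912 0.1081 0.1341] tcp [0.5905 0.1116 0.1528] clock 12.95 f [-0.8  0.1  0.1] w -0.00038059503325484176
[[ 0.999  0.025  0.038]
 [ 0.032 -0.982 -0.185]
 [ 0.032  0.186 -0.982]]
tool delta mm [ -8.3 -14.7  85.3]
```

>>> move_arm(
  moves=[
    [-2.5,-3.5,20,0,-0.02,0],
    [-2,-3.5,20,0,-0.01,0],
    [-2,-3.5,20,0,0,0],
    [-1,-3,20,0,0,0],
    [0,-1,4,0,0,0],
  ],
)

```text
clock: 13.37
eef_pos: [0.5874, 0.1138, 0.0675]
ee_rot: [[0.999, 0.031, 0.016], [0.034, -0.983, -0.182], [0.01, 0.182, -0.983]]
contact_force: [0.2, -0.9, 1.1]
gripper_width: 0.0002
```

```bash
python3 d.py .585 .075 .066;python3 - <<'E'
from h import *
c=cams.calibration('wrist');cv2.imwrite('pics/w12.png',cams.grab_frame('wrist'))
E
```

```text
tip [0.5877 0.1104 0.0488] tcp [0.5874 0.1138 0.0675] clock 13.3667 f [ 0.2 -0.9  1.1] w 0.00017992195127997
[[ 0.999  0.031  0.016]
 [ 0.034 -0.983 -0.182]
 [ 0.01   0.182 -0.983]]
tool delta mm [-3.7 37.8  8.5]
```

View pics/w12.png

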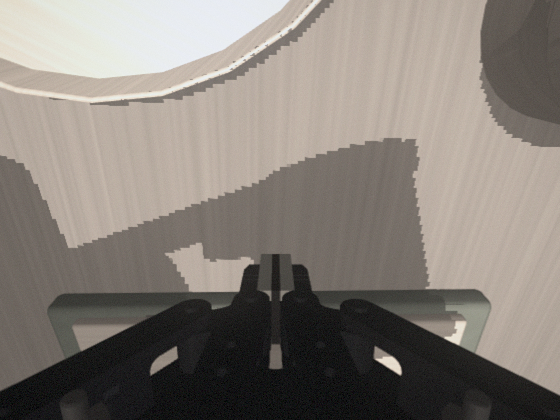

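>>> move_arm(
  moves=[
    [-1,12,2.5,0,0,0],
    [-1,12,2.5,0,0,0],
    [-1,8,2,0,0,0],
    [0,8,2,0,0,0],
    [0,8,2,0,0,0],
  ],
)

```text
clock: 13.83
eef_pos: [0.5886, 0.0606, 0.069]
ee_rot: [[0.999, 0.03, 0.021], [0.033, -0.983, -0.179], [0.015, 0.18, -0.984]]
contact_force: [-0.7, 2.1, -2.9]
gripper_width: 0.0001
```

```bash
python3 d.py .59 -.066 .067
```

```text
tip [0.589  0.0572 0.0504] tcp [0.5886 0.0606 0.069 ] clock 13.8333 f [-0.7  2.1 -2.9] w 7.945909594243064e-05
[[ 0.999  0.03   0.021]
 [ 0.033 -0.983 -0.179]
 [ 0.015  0.18  -0.984]]
tool delta mm [ -2.9 124.2  24.7]
```

>>> move_arm(
  moves=[
    [0,11,2.2,0,0,0],
    [0,11,2.2,0,0,0],
    [0,11,2.2,0,0,0],
    [0,11,2.2,0,0,0],
    [0,11,2.2,0,0,0],
    [0,11,2.2,0,0,0],
    [0,11,2.2,0,0,0],
    [0,11,2.2,0,0,0],
  ],
)

```text
clock: 14.5
eef_pos: [0.5924, -0.0381, 0.0691]
ee_rot: [[0.999, 0.028, 0.024], [0.031, -0.984, -0.177], [0.019, 0.178, -0.984]]
contact_force: [0.0, 3.2, 1.6]
gripper_width: -0.0002
```

```bash
python3 d.py .592 -.07 .067;python3 - <<'E'
from h import *
c=cams.calibration('wrist');cv2.imwrite('pics/w13.png',cams.grab_frame('wrist'));cv2.imwrite('pics/s13.png',cv2.resize(cams.grab_frame('scene')[100:310,180:390],None,fx=2.8,fy=2.8))
E
```

```text
tip [ 0.5929 -0.0415  0.0504] tcp [ 0.5924 -0.0381  0.0691] clock 14.5 f [0.  3.2 1.6] w -0.00017669327618497825
[[ 0.999  0.028  0.024]
 [ 0.031 -0.984 -0.177]
 [ 0.019  0.178 -0.984]]
tool delta mm [-1.5 31.   7.7]
```

View pics/w13.png

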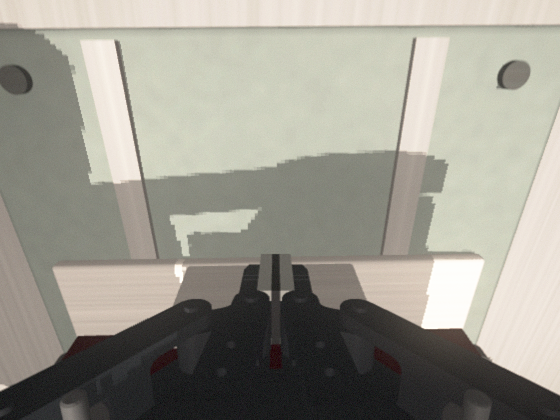

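View pics/s13.png

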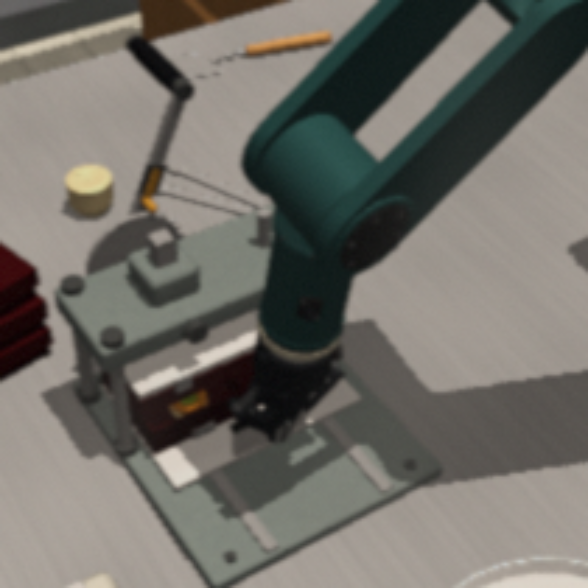

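>>> move_arm(
  moves=[
    [0,9,1.9,0,0,0],
    [0,8,1.7,0,0,0],
    [0,6,1.3,0,0,0],
    [0,5,1,0,0,0],
  ],
)

```text
clock: 14.93
eef_pos: [0.5935, -0.063, 0.0686]
ee_rot: [[0.999, 0.021, 0.025], [0.025, -0.986, -0.167], [0.021, 0.168, -0.986]]
contact_force: [-3.5, 47.7, 19.6]
gripper_width: -0.0002
```

>>> move_arm(
  moves=[
    [0,3,0.6,0,0,0],
    [0,3,0.6,0,0,0],
  ],
)

```text
clock: 15.1
eef_pos: [0.5934, -0.0625, 0.0689]
ee_rot: [[0.999, 0.018, 0.026], [0.022, -0.987, -0.157], [0.023, 0.157, -0.987]]
contact_force: [-0.0, 12.8, 4.5]
gripper_width: -0.0
```

>>> move_arm(
  moves=[
    [0,-10,0,0,0,0],
    [0,-25,0,0,0,0],
    [0,-35,-10,0.05,0,0],
    [0,-15,-35,0.05,0,0],
    [0,0,-40,0.05,0,0],
    [0,0,-40,0,0,0],
    [0,0,-40,0,0,0],
    [0,0,-40,0,0,0],
    [0,0,-40,0,0,0],
    [0,0,-40,0,0,0],
  ],
  hand=1,
)

```text
clock: 15.93
eef_pos: [0.5787, 0.0342, 0.3399]
ee_rot: [[1.0, 0.028, -0.002], [0.028, -1.0, -0.005], [-0.003, 0.005, -1.0]]
contact_force: [0.4, -1.1, 0.3]
gripper_width: 0.0851
```

```bash
python3 plan.py .571 -.335 .43 .04 13;python3 - <<'E'
from h import *
for n in ['scene','top']:
  im=cams.grab_frame(n)
  im=im[100:310,180:390] if n=='scene' else im[150:260,220:400]
  cv2.imwrite(f'pics/{n}14.png',cv2.resize(im,None,fx=2.8 if n=='scene' else 4,fy=2.8 if n=='scene' else 4,interpolation=cv2.INTER_CUBIC))
E
```

```text
[[-1.4, 28.4, -6.8, 0.0, 0.0, -0.001], [-1.4, 28.4, -6.8, 0.0, 0.0, -0.001], [-1.5, 28.4, -6.8, 0.0, 0.0, -0.001], [-1.5, 28.4, -6.8, 0.0, 0.0, -0.001], [-1.5, 28.4, -6.8, 0.0, 0.0, -0.001], [-1.5, 28.4, -6.8, 0.0, 0.0, -0.001], [-1.6, 28.4, -6.9, 0.0, 0.0, -0.001], [-1.6, 28.4, -6.9, 0.0, 0.0, -0.001], [-1.6, 28.4, -6.9, 0.0, 0.0, -0.001], [-1.6, 28.4, -6.9, 0.0, 0.0, -0.001], [-1.7, 28.4, -6.9, 0.0, 0.0, -0.001], [-1.7, 28.4, -6.9, 0.0, 0.0, -0.001], [-1.7, 28.4, -6.9, 0.0, 0.0, -0.001]]
clock 15.9333 f [ 0.4 -1.1  0.3] w 0.0851
```

View pics/scene14.png

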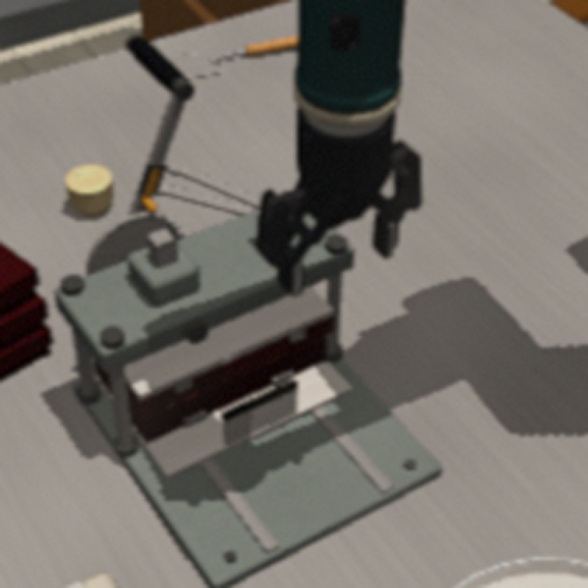

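View pics/top14.png

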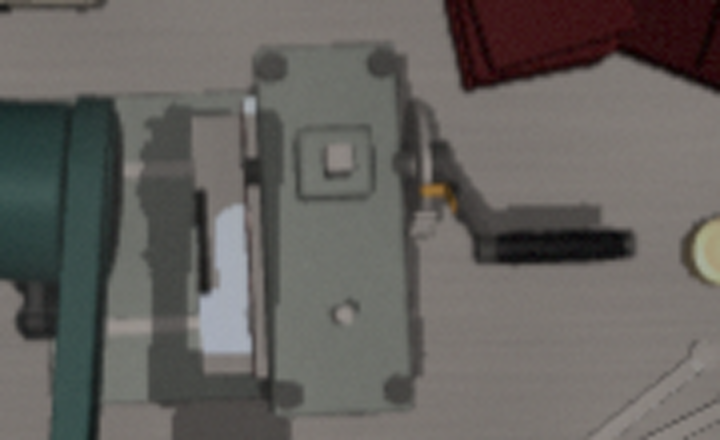

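```bash
python3 - <<'E'
from h import *
a=onz('top',[[230.4,199.3],[231.5,224.9]],.075);b=onz('top',[[268.9,197.4],[271.4,222.3]],.075)
print(a,b,(a-b).mean(0))
E
```

```text
[[0.62936824 0.05859594 0.075     ]
 [0.54046904 0.05464891 0.075     ]] [[ 0.63558932 -0.07521113  0.075     ]
 [ 0.54886538 -0.08347316  0.075     ]] [-0.00730871  0.13596457  0.        ]
```

>>> move_arm(
  moves=[
    [-1,30,-15,0,0,0],
    [-1,35,-20,0,0,0],
    [-1,35,-20,0,0,0],
    [-1,35,-15,0,0,0],
    [-1,35,-5,0,0,0],
    [-2,35,-3,0,0,0],
    [-2,35,0,0,0,0],
    [-2,35,0,0,0,0],
    [-2,35,0,0,0,0],
    [-2,30,0,0,0,0],
  ],
)

```text
clock: 16.87
eef_pos: [0.5765, -0.3163, 0.4284]
ee_rot: [[0.999, 0.038, 0.011], [0.038, -0.999, -0.014], [0.01, 0.014, -1.0]]
contact_force: [-0.4, 0.1, 0.9]
gripper_width: 0.0856
```

```bash
python3 - <<'E'
from h import *
c=cams.calibration('wrist');cv2.imwrite('pics/w15.png',cams.grab_frame('wrist'))
g=cams.cut_out('lever_grip','wrist')
for d in g[:2]: print(d['confidence'],d['rect'])
print(proj('wrist',[[.571,-.33,.337]],c))
s=cams.grab_frame('top'); cv2.imwrite('pics/top15.png',cv2.resize(s[150:260,220:340],None,fx=6,fy=5.4,interpolation=cv2.INTER_CUBIC))
E
```

```text
0.88 [248.5, 118.3, 353.9, 316.5]
0.63 [146.7, 1.5, 451.2, 313.1]
[[265.67709662 243.7647141 ]]
```

View pics/w15.png

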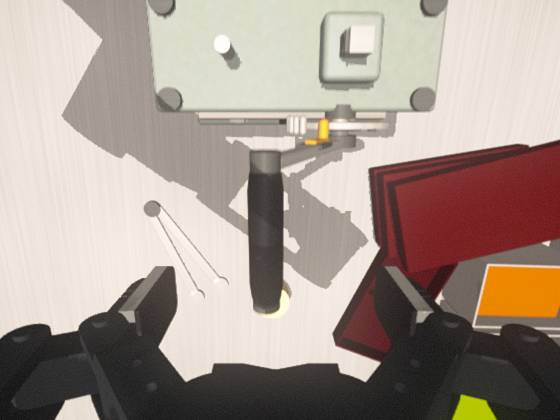

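View pics/top15.png

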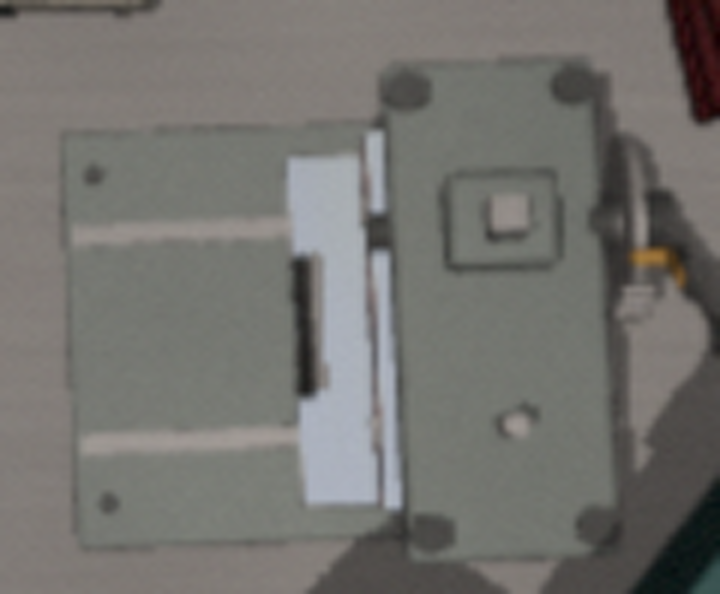

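```bash
python3 - <<'E'
from h import *
a=cv2.cvtColor(cv2.imread('pics/top0.png'),6); b=cv2.cvtColor(cams.grab_frame('top'),6)
U=8
A=cv2.resize(a[150:260,200:400],None,fx=U,fy=U,interpolation=cv2.INTER_CUBIC);B=cv2.resize(b[150:260,200:400],None,fx=U,fy=U,interpolation=cv2.INTER_CUBIC)
c=cams.calibration('top')
for (x0,x1,y0,y1,z) in [(228,240,194,230,.075),(228,236,196,228,.075),(228,244,178,192,.034),(229,245,228,246,.034)]:
    T=A[(y0-150)*U:(y1-150)*U,(x0-200)*U:(x1-200)*U]
    r=cv2.matchTemplate(B,T,cv2.TM_CCOEFF_NORMED);_,v,_,loc=cv2.minMaxLoc(r)
    dx=loc[0]/U+200-x0;dy=loc[1]/U+150-y0
    p=onz('top',[[x0+3,(y0+y1)/2],[x0+3+dx,(y0+y1)/2+dy]],z,c)
    print(v,dx,dy,(p[1]-p[0]).round(4),np.linalg.norm(p[1]-p[0]))
E
```

```text
0.9627298712730408 38.125 -1.625 [ 0.0052 -0.1322  0.    ] 0.1323153447514529
0.9587567448616028 38.25 -1.625 [ 0.0052 -0.1326  0.    ] 0.1327492910108462
0.9604385495185852 36.625 -1.25 [ 0.0042 -0.1315  0.    ] 0.13152838018023913
0.936082661151886 37.125 -2.0 [ 0.0064 -0.1321  0.    ] 0.1322900703585443
```

>>> move_arm(
  moves=[
    [1,-38,0,0,0,0],
    [1,-38,0,0,0,0],
    [1,-38,0,0,0,0],
    [1,-38,0,0,0,0],
    [1,-38,0,0,0,0],
    [1,-38,0,0,0,0],
    [1,-38,0,0,0,0],
    [2,-38,0,0,0,0],
    [2,-38,0,-0.1,0,0],
    [2,-20,30,-0.1,0,0],
  ],
  hand=-1,
)

```text
clock: 17.9
eef_pos: [0.5745, 0.0632, 0.3938]
ee_rot: [[0.999, 0.029, 0.028], [0.035, -0.977, -0.213], [0.021, 0.213, -0.977]]
contact_force: [0.7, -0.3, 0.1]
gripper_width: -0.0001
```

```bash
python3 d.py .59 .03 .1
```

```text
tip [0.575  0.0592 0.3752] tcp [0.5745 0.0632 0.3938] clock 17.9 f [ 0.7 -0.3  0.1] w -8.877389549228021e-05
[[ 0.999  0.029  0.028]
 [ 0.035 -0.977 -0.213]
 [ 0.021  0.213 -0.977]]
tool delta mm [  8.2 -29.8 294.5]
```

>>> move_arm(
  moves=[
    [2,-3,35,-0.08,-0.01,0],
    [2,-6,38,-0.08,-0.01,0],
    [1.5,-9,38,0,0,0],
    [1,-9,38,0,0,0],
    [1,-9,38,0,0,0],
    [1,-9,38,0,0,0],
    [1,-9,38,0,0,0],
    [1,-9,25,0,0,0],
    [0,0,0,0,0,0],
  ],
)

```text
clock: 18.65
eef_pos: [0.5822, 0.0494, 0.0893]
ee_rot: [[0.998, 0.06, 0.033], [0.068, -0.926, -0.37], [0.008, 0.372, -0.928]]
contact_force: [-0.2, 0.3, -0.5]
gripper_width: 0.0
```

```bash
python3 d.py .591 -.04 .066
```

```text
tip [0.5828 0.0424 0.0716] tcp [0.5822 0.0494 0.0893] clock 18.65 f [-0.2  0.3 -0.5] w 1.3403503916280447e-05
[[ 0.998  0.06   0.033]
 [ 0.068 -0.926 -0.37 ]
 [ 0.008  0.372 -0.928]]
tool delta mm [ 2.5 74.7 55. ]
```

>>> move_arm(
  moves=[
    [1,12,10,0,0,0],
    [1,12,10,0,0,0],
    [1,12,10,0,0,0],
    [0,12,8,0,0,0],
    [0,12,8,0,0,0],
    [0,10,6,0,0,0],
  ],
)

```text
clock: 19.15
eef_pos: [0.5947, -0.0373, 0.0721]
ee_rot: [[0.997, 0.065, 0.043], [0.076, -0.926, -0.371], [0.016, 0.373, -0.928]]
contact_force: [-0.2, 0.7, -0.8]
gripper_width: 0.0002
```

```bash
python3 d.py .591 -.06 .068
```

```text
tip [ 0.5955 -0.0444  0.0545] tcp [ 0.5947 -0.0373  0.0721] clock 19.15 f [-0.2  0.7 -0.8] w 0.00016871442751935687
[[ 0.997  0.065  0.043]
 [ 0.076 -0.926 -0.371]
 [ 0.016  0.373 -0.928]]
tool delta mm [-5.4 19.2 12. ]
```

>>> move_arm(
  moves=[
    [-1,6,3,0,0,0],
    [-1,5,2.5,0,0,0],
    [0,3,1.2,0,0,0],
    [0,2.5,1,0,0,0],
  ],
)

```text
clock: 19.48
eef_pos: [0.5954, -0.06, 0.0736]
ee_rot: [[0.997, 0.056, 0.046], [0.069, -0.927, -0.368], [0.022, 0.37, -0.929]]
contact_force: [-3.9, 24.4, 6.8]
gripper_width: -0.0001
```

>>> move_arm(
  moves=[
    [0,2.5,1,0,0,0],
    [0,2.5,1,0,0,0],
  ],
)

```text
clock: 19.65
eef_pos: [0.5954, -0.0599, 0.0737]
ee_rot: [[0.997, 0.052, 0.048], [0.066, -0.931, -0.359], [0.026, 0.361, -0.932]]
contact_force: [-3.4, 13.7, 5.3]
gripper_width: 0.0
```

Two pushes with different tilts both stopped firmly with the tab face at y ≈ -0.077, so this is the stop. Next is the lever.

>>> move_arm(
  moves=[
    [0,-15,-5,0,0,0],
    [0,-30,-12,0,0,0],
    [0,-20,-35,0.1,0,0],
    [0,0,-41,0.1,0,0],
    [0,0,-41,0.1,0,0],
    [0,5,-41,0.06,0,0],
    [0,5,-41,0,0,0],
    [0,5,-41,0,0,0],
    [0,5,-41,0,0,0],
    [0,10,-41,0,0,0],
  ],
  hand=1,
)

```text
clock: 20.48
eef_pos: [0.5774, 0.0204, 0.3812]
ee_rot: [[0.997, 0.081, 0.012], [0.08, -0.997, 0.016], [0.013, -0.015, -1.0]]
contact_force: [1.1, -0.5, -0.3]
gripper_width: 0.0852
```

```bash
python3 plan.py .569 -.336 .43 .04 10;  python3 - <<'E'
from h import *
a=cv2.cvtColor(cv2.imread('pics/top0.png'),6); b=cv2.cvtColor(cams.grab_frame('top'),6)
U=8
A=cv2.resize(a[150:260,200:400],None,fx=U,fy=U,interpolation=cv2.INTER_CUBIC);B=cv2.resize(b[150:260,200:400],None,fx=U,fy=U,interpolation=cv2.INTER_CUBIC)
c=cams.calibration('top')
for (x0,x1,y0,y1,z) in [(228,240,194,230,.075),(228,236,196,228,.075),(228,244,178,192,.034),(229,245,228,246,.034)]:
    T=A[(y0-150)*U:(y1-150)*U,(x0-200)*U:(x1-200)*U]
    r=cv2.matchTemplate(B,T,cv2.TM_CCOEFF_NORMED);_,v,_,loc=cv2.minMaxLoc(r)
    print(v,loc[0]/U+200-x0)
E
```

```text
[[-3.6, 35.4, -5.5, -0.002, -0.001, 0.004], [-3.5, 35.4, -5.4, -0.002, -0.001, 0.004], [-3.4, 35.4, -5.4, -0.002, -0.001, 0.004], [-3.2, 35.4, -5.3, -0.002, -0.001, 0.004], [-3.1, 35.5, -5.2, -0.002, -0.001, 0.004], [-3.0, 35.5, -5.2, -0.002, -0.001, 0.004], [-2.8, 35.5, -5.1, -0.002, -0.001, 0.004], [-2.7, 35.5, -5.1, -0.002, -0.001, 0.004], [-2.5, 35.5, -5.0, -0.002, -0.001, 0.004], [-2.4, 35.6, -4.9, -0.002, -0.001, 0.004]]
clock 20.4833 f [ 1.1 -0.5 -0.3] w 0.0852
0.851140022277832 37.75
0.8347682952880859 37.75
0.8637077212333679 66.875
0.9100424647331238 37.75
```

>>> move_arm(
  moves=[
    [-3.5,36,-10,0,0,0.005],
    [-3.5,36,-10,0,0,0.005],
    [-3.5,36,-10,0,0,0.005],
    [-3,36,-8,0,0,0.005],
    [-3,36,-5,0,0,0.005],
    [-3,36,0,0,0,0.005],
    [-3,36,0,0,0,0.005],
    [-3,36,0,0,0,0],
    [-3,36,0,0,0,0],
    [0,25,0,0,0,0],
  ],
)

```text
clock: 21.37
eef_pos: [0.5751, -0.338, 0.4393]
ee_rot: [[0.997, 0.059, 0.045], [0.059, -0.998, 0.01], [0.046, -0.007, -0.999]]
contact_force: [0.0, -1.0, -0.5]
gripper_width: 0.0858
```

```bash
python3 plan.py .570 -.336 .36 .04 3;  python3 - <<'E'
from h import *
c=cams.calibration('wrist');cv2.imwrite('pics/w16.png',cams.grab_frame('wrist'))
for z in (.337,): print(onz('wrist',[[265,235]],z,c))
d=cams.cut_out('lever_grip','wrist')[0];print(d['rect'])
t=cams.calibration('top');o,dd=ray('top',[[360.2,212]],t);s=cams.calibration('scene');o2,d2=ray('scene',[[180+(171+.5)/3-.5,105+57.5/3-.5]],s)
M=np.c_[dd[0],-d2[0]];k=np.linalg.lstsq(M,o2-o,rcond=None)[0];print(o+dd[0]*k[0],o2+d2[0]*k[1])
E
```

```text
[[-2.9, -0.6, 26.3, -0.002, -0.015, 0.006], [-2.5, -0.6, 26.4, -0.002, -0.015, 0.006], [-2.1, -0.7, 26.4, -0.002, -0.015, 0.006]]
clock 21.3667 f [ 0.  -1.  -0.5] w 0.0858
[[ 0.57262825 -0.34685967  0.337     ]]
[245.7, 105.0, 347.9, 284.5]
[ 0.56907232 -0.32933904  0.33566669] [ 0.56914584 -0.32938154  0.33568148]
```

View pics/w16.png

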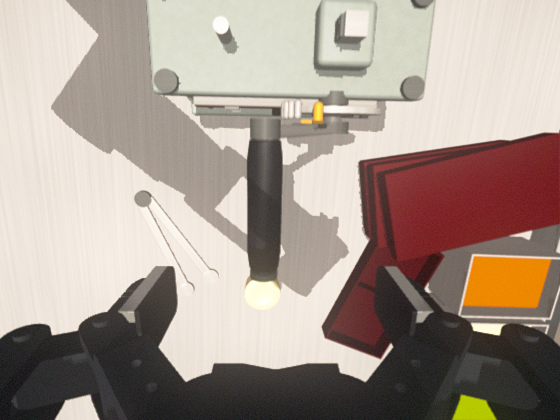

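>>> move_arm(
  moves=[
    [-4,-1.5,26,0,-0.025,0.01],
    [-3,-1,26,0,-0.015,0.008],
    [-1,-1,26,0,0,0],
    [0,-1,18,0,0,0],
    [0,0,5,0,0,0],
  ],
)

```text
clock: 21.88
eef_pos: [0.5703, -0.333, 0.3359]
ee_rot: [[0.999, 0.038, 0.009], [0.038, -0.999, 0.005], [0.009, -0.005, -1.0]]
contact_force: [-0.3, 0.9, -1.1]
gripper_width: 0.0853
```

```bash
python3 plan.py .570 -.333 .337 .04 1;  python3 - <<'E'
from h import *
c=cams.calibration('wrist');cv2.imwrite('pics/w17.png',cams.grab_frame('wrist'))
E
```

```text
[[-0.3, -0.0, -1.1, -0.005, -0.009, -0.002]]
clock 21.8833 f [-0.3  0.9 -1.1] w 0.0853
```

View pics/w17.png

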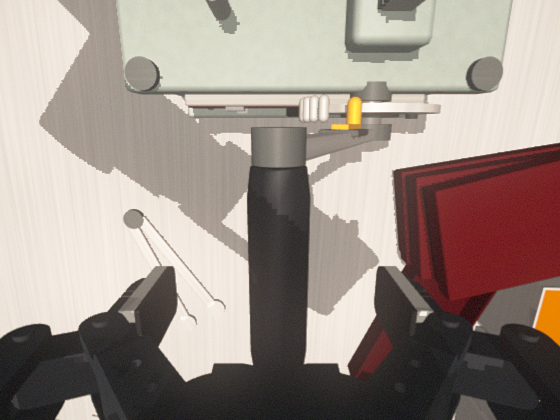

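>>> move_arm(
  moves=[
    [0,0,1,0,-0.005,0],
    [0,0,0.5,0,0,0],
    [0,0,0.5,0,0,0],
    [0,0,0.5,0,0,0],
    [0,0,0,0,0,0],
    [0,0,0,0,0,0],
  ],
  hand=-1,
  grip_force=80,
)

```text
clock: 22.43
eef_pos: [0.5715, -0.332, 0.3388]
ee_rot: [[0.999, 0.04, 0.007], [0.04, -0.999, 0.002], [0.007, -0.001, -1.0]]
contact_force: [-3.9, -0.5, -5.4]
gripper_width: 0.0216
```

```bash
python3 plan.py .570 -.333 .337 .04 1;  python3 - <<'E'
from h import *
c=cams.calibration('wrist');cv2.imwrite('pics/w18.png',cams.grab_frame('wrist'))
E
```

```text
[[-1.5, 1.0, 1.7, -0.001, -0.007, 0.0]]
clock 22.4333 f [-3.9 -0.5 -5.4] w 0.0216
```

View pics/w18.png

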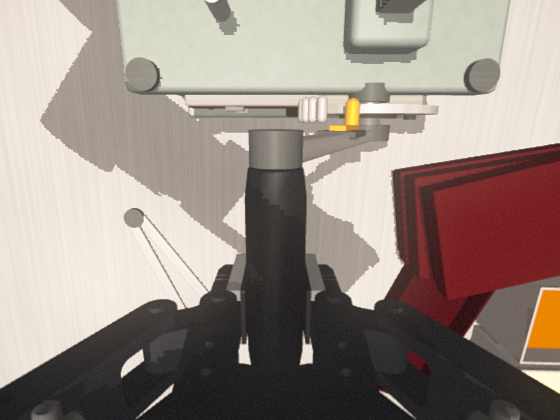

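```bash
cat > lv.py <<'E'
from h import *
import sys
H=np.array([.6518,.1666])
s=state();p=np.array(s['eef_pos']);F=np.array(s['contact_force']);R=np.array(s['ee_rot'])
v=np.array([H[0]-p[0],p[2]-H[1]]);b=np.arctan2(v[1],v[0]);th=1.1345-b
print('theta %.3f r %.4f  Ft %.1f  Fr %.1f'%(th,np.hypot(*v),F[0]*np.sin(b)+F[2]*np.cos(b),-F[0]*np.cos(b)+F[2]*np.sin(b)),'F',F.round(1),'p',p.round(4),'w',round(s['gripper_width'],4),'t',round(s['clock'],2), 'z',R[:,2].round(3))
for st in sys.argv[1:]:
    n=float(st);b2=1.1345-(th+n)
    T=np.array([H[0]-.19*np.cos(b2),p[1],H[1]+.19*np.sin(b2)])
    d=R.T@(T-p)*1000;print(n,d.round(1))
E
python3 lv.py .05 .1 .15 .2 .25
```

```text
theta 0.001 r 0.1898  Ft -3.0  Fr 4.1 F [-4.4  0.4  2.4] p [ 0.5715 -0.332   0.3386] w 0.0217 t 22.48 z [ 0.007  0.002 -1.   ]
0.05 [-8.6 -0.3  4. ]
0.1 [-16.9  -0.7   8.6]
0.15 [-25.   -1.   13.6]
0.2 [-32.8  -1.3  19. ]
0.25 [-40.3  -1.6  24.8]
```

>>> move_arm(
  moves=[
    [-8.5,0,4,0,0,0],
    [-8.5,0,4.5,0,0,0],
    [-8,0,5,0,0,0],
    [-8,0,5.5,0,0,0],
  ],
)

```text
clock: 22.82
eef_pos: [0.5491, -0.333, 0.3263]
ee_rot: [[0.998, 0.043, 0.036], [0.043, -0.999, -0.002], [0.036, 0.004, -0.999]]
contact_force: [3.7, 3.9, 8.4]
gripper_width: 0.0219
```

```bash
python3 lv.py .03 .06
```

```text
theta 0.135 r 0.1899  Ft 7.7  Fr 5.1 F [3.7 3.9 8.4] p [ 0.5491 -0.333   0.3263] w 0.0219 t 22.82 z [ 0.036 -0.002 -0.999]
0.03 [-4.9 -0.2  2.9]
0.06 [-9.7 -0.4  6. ]
```

>>> move_arm(
  moves=[
    [-7,0,5,0,-0.015,0],
    [-7,0,5.5,0,-0.01,0],
    [-6,0,5.5,0,0,0],
  ],
)

```text
clock: 23.07
eef_pos: [0.5356, -0.3335, 0.3167]
ee_rot: [[0.999, 0.043, 0.031], [0.043, -0.999, -0.007], [0.031, 0.008, -0.999]]
contact_force: [0.3, 3.2, 11.6]
gripper_width: 0.0222
```

```bash
python3 lv.py .03 .06
```

```text
theta 0.222 r 0.1898  Ft 7.3  Fr 9.0 F [ 0.3  3.2 11.6] p [ 0.5356 -0.3335  0.3167] w 0.0222 t 23.07 z [ 0.031 -0.007 -0.999]
0.03 [-4.7 -0.2  3.3]
0.06 [-9.1 -0.4  6.8]
```

>>> move_arm(
  moves=[
    [-5.5,0,3,0,-0.01,0],
  ],
)

```text
clock: 23.15
eef_pos: [0.5329, -0.3335, 0.3151]
ee_rot: [[0.999, 0.043, 0.03], [0.043, -0.999, -0.008], [0.03, 0.009, -1.0]]
contact_force: [13.2, 2.9, -5.6]
gripper_width: 0.0219
```

```bash
python3 lv.py .03 .06
```

```text
theta 0.239 r 0.1902  Ft 6.8  Fr -12.6 F [13.2  2.9 -5.6] p [ 0.5329 -0.3335  0.3151] w 0.0219 t 23.15 z [ 0.03  -0.008 -1.   ]
0.03 [-4.4 -0.2  3.7]
0.06 [-8.8 -0.4  7.3]
```

>>> move_arm(
  moves=[
    [-5.5,0,3.5,0,-0.01,0],
  ],
)

```text
clock: 23.23
eef_pos: [0.5307, -0.3336, 0.3131]
ee_rot: [[0.999, 0.043, 0.029], [0.044, -0.999, -0.009], [0.028, 0.011, -1.0]]
contact_force: [8.4, 2.9, 1.3]
gripper_width: 0.0214
```

```bash
python3 lv.py .03 .06
```

```text
theta 0.255 r 0.1901  Ft 7.3  Fr -4.3 F [8.4 2.9 1.3] p [ 0.5307 -0.3336  0.3131] w 0.0214 t 23.23 z [ 0.029 -0.009 -1.   ]
0.03 [-4.4 -0.2  3.6]
0.06 [-8.7 -0.4  7.3]
```

>>> move_arm(
  moves=[
    [-5.5,0,3.5,0,-0.01,0],
  ],
)

```text
clock: 23.32
eef_pos: [0.5283, -0.3337, 0.3111]
ee_rot: [[0.999, 0.043, 0.027], [0.044, -0.999, -0.011], [0.026, 0.012, -1.0]]
contact_force: [7.1, 2.5, 1.9]
gripper_width: 0.0218
```

```bash
python3 lv.py .03 .06
```

```text
theta 0.271 r 0.1901  Ft 6.6  Fr -3.1 F [7.1 2.5 1.9] p [ 0.5283 -0.3337  0.3111] w 0.0218 t 23.32 z [ 0.027 -0.011 -1.   ]
0.03 [-4.3 -0.2  3.7]
0.06 [-8.6 -0.5  7.5]
```

>>> move_arm(
  moves=[
    [-5.3,0,4,0,-0.01,0],
  ],
)

```text
clock: 23.4
eef_pos: [0.5258, -0.3339, 0.3088]
ee_rot: [[0.999, 0.043, 0.024], [0.044, -0.999, -0.012], [0.024, 0.013, -1.0]]
contact_force: [4.0, 3.8, 5.5]
gripper_width: 0.0221
```

```bash
python3 lv.py .03
```

```text
theta 0.289 r 0.1900  Ft 6.6  Fr 1.5 F [4.  3.8 5.5] p [ 0.5258 -0.3339  0.3088] w 0.0221 t 23.4 z [ 0.024 -0.012 -1.   ]
0.03 [-4.3 -0.2  3.7]
```

>>> move_arm(
  moves=[
    [-5.3,0,4.2,0,-0.01,0],
  ],
)

```text
clock: 23.48
eef_pos: [0.5232, -0.3339, 0.3064]
ee_rot: [[0.999, 0.043, 0.021], [0.044, -0.999, -0.013], [0.021, 0.014, -1.0]]
contact_force: [4.6, 4.6, 5.8]
gripper_width: 0.0217
```

```bash
python3 lv.py .03
```

```text
theta 0.308 r 0.1900  Ft 7.3  Fr 1.1 F [4.6 4.6 5.8] p [ 0.5232 -0.3339  0.3064] w 0.0217 t 23.48 z [ 0.021 -0.013 -1.   ]
0.03 [-4.2 -0.2  3.8]
```

>>> move_arm(
  moves=[
    [-5.3,0,4.4,0,-0.01,0],
  ],
)

```text
clock: 23.57
eef_pos: [0.5205, -0.3341, 0.3039]
ee_rot: [[0.999, 0.043, 0.018], [0.044, -0.999, -0.015], [0.018, 0.015, -1.0]]
contact_force: [5.1, 3.5, 4.9]
gripper_width: 0.0215
```

```bash
python3 lv.py .03
```

```text
theta 0.327 r 0.1900  Ft 7.1  Fr 0.0 F [5.1 3.5 4.9] p [ 0.5205 -0.3341  0.3039] w 0.0215 t 23.57 z [ 0.018 -0.015 -1.   ]
0.03 [-4.1 -0.2  3.9]
```

>>> move_arm(
  moves=[
    [-5.2,0,4.6,0,-0.01,0],
  ],
)

```text
clock: 23.65
eef_pos: [0.5177, -0.3342, 0.3012]
ee_rot: [[0.999, 0.043, 0.015], [0.044, -0.999, -0.016], [0.014, 0.017, -1.0]]
contact_force: [4.3, 3.1, 5.9]
gripper_width: 0.0217
```

```bash
python3 lv.py .03
```

```text
theta 0.347 r 0.1900  Ft 7.2  Fr 1.1 F [4.3 3.1 5.9] p [ 0.5177 -0.3342  0.3012] w 0.0217 t 23.65 z [ 0.015 -0.016 -1.   ]
0.03 [-4.  -0.2  4. ]
```

>>> move_arm(
  moves=[
    [-5.1,0,4.7,0,-0.01,0],
  ],
)

```text
clock: 23.73
eef_pos: [0.515, -0.3343, 0.2984]
ee_rot: [[0.999, 0.043, 0.012], [0.044, -0.999, -0.017], [0.011, 0.018, -1.0]]
contact_force: [5.1, 3.2, 6.5]
gripper_width: 0.0217
```

```bash
python3 lv.py .03
```

```text
theta 0.368 r 0.1900  Ft 8.2  Fr 0.8 F [5.1 3.2 6.5] p [ 0.515  -0.3343  0.2984] w 0.0217 t 23.73 z [ 0.012 -0.017 -1.   ]
0.03 [-4.  -0.2  4.1]
```

>>> move_arm(
  moves=[
    [-5,0,4.8,0,-0.005,0],
  ],
)

```text
clock: 23.82
eef_pos: [0.5128, -0.3344, 0.2961]
ee_rot: [[0.999, 0.043, 0.014], [0.044, -0.999, -0.019], [0.013, 0.019, -1.0]]
contact_force: [5.4, 6.3, 13.8]
gripper_width: 0.0219
```

```bash
python3 lv.py .03
```

```text
theta 0.384 r 0.1899  Ft 13.8  Fr 5.4 F [ 5.4  6.3 13.8] p [ 0.5128 -0.3344  0.2961] w 0.0219 t 23.82 z [ 0.014 -0.019 -1.   ]
0.03 [-3.9 -0.2  4.1]
```

>>> move_arm(
  moves=[
    [-4.9,0,4.9,0,0,0],
  ],
)

```text
clock: 23.9
eef_pos: [0.5115, -0.3345, 0.2946]
ee_rot: [[0.999, 0.043, 0.024], [0.044, -0.999, -0.02], [0.023, 0.021, -1.0]]
contact_force: [4.7, 7.6, 19.1]
gripper_width: 0.0219
```

```bash
python3 lv.py .03
```

```text
theta 0.395 r 0.1899  Ft 17.3  Fr 9.4 F [ 4.7  7.6 19.1] p [ 0.5115 -0.3345  0.2946] w 0.0219 t 23.9 z [ 0.024 -0.02  -1.   ]
0.03 [-4.  -0.3  4.1]
```

>>> move_arm(
  moves=[
    [-4.8,0,5,0,0,0],
  ],
)

```text
clock: 23.98
eef_pos: [0.5108, -0.3345, 0.2938]
ee_rot: [[0.998, 0.043, 0.035], [0.044, -0.999, -0.022], [0.034, 0.023, -0.999]]
contact_force: [4.8, 8.6, 21.1]
gripper_width: 0.0218
```

```bash
python3 lv.py .03
```

```text
theta 0.400 r 0.1898  Ft 18.9  Fr 10.5 F [ 4.8  8.6 21.1] p [ 0.5108 -0.3345  0.2938] w 0.0218 t 23.98 z [ 0.035 -0.022 -0.999]
0.03 [-4.  -0.3  4. ]
```

>>> move_arm(
  moves=[
    [-4.7,0,5.1,0,0,0],
  ],
)

```text
clock: 24.07
eef_pos: [0.5103, -0.3346, 0.2932]
ee_rot: [[0.998, 0.043, 0.047], [0.044, -0.999, -0.024], [0.046, 0.026, -0.999]]
contact_force: [3.3, 7.5, 14.5]
gripper_width: 0.0217
```

```bash
python3 lv.py .03
```

```text
theta 0.404 r 0.1899  Ft 13.0  Fr 7.3 F [ 3.3  7.5 14.5] p [ 0.5103 -0.3346  0.2932] w 0.0217 t 24.07 z [ 0.047 -0.024 -0.999]
0.03 [-4.  -0.3  4. ]
```

>>> move_arm(
  moves=[
    [-5.5,0,6,0,-0.04,0],
  ],
)

```text
clock: 24.15
eef_pos: [0.5085, -0.3346, 0.2913]
ee_rot: [[0.999, 0.042, 0.019], [0.043, -0.999, -0.027], [0.018, 0.028, -0.999]]
contact_force: [6.8, 7.2, 14.1]
gripper_width: 0.0218
```

```bash
python3 lv.py .03
```

```text
theta 0.418 r 0.1900  Ft 15.1  Fr 4.1 F [ 6.8  7.2 14.1] p [ 0.5085 -0.3346  0.2913] w 0.0218 t 24.15 z [ 0.019 -0.027 -0.999]
0.03 [-3.8 -0.3  4.3]
```

>>> move_arm(
  moves=[
    [-5.5,0,6,0,-0.03,0],
  ],
)

```text
clock: 24.23
eef_pos: [0.5068, -0.3346, 0.2893]
ee_rot: [[0.999, 0.042, -0.002], [0.042, -0.999, -0.03], [-0.003, 0.03, -1.0]]
contact_force: [5.3, 6.6, 12.4]
gripper_width: 0.0219
```

```bash
python3 lv.py .03
```

```text
theta 0.432 r 0.1899  Ft 12.9  Fr 4.0 F [ 5.3  6.6 12.4] p [ 0.5068 -0.3346  0.2893] w 0.0219 t 24.23 z [-0.002 -0.03  -1.   ]
0.03 [-3.6 -0.3  4.4]
```

>>> move_arm(
  moves=[
    [-5,0,5.5,0,-0.03,0],
  ],
)

```text
clock: 24.32
eef_pos: [0.5051, -0.3347, 0.2873]
ee_rot: [[0.999, 0.042, -0.023], [0.041, -0.999, -0.033], [-0.024, 0.032, -0.999]]
contact_force: [5.8, 6.1, 11.1]
gripper_width: 0.0215
```

```bash
python3 lv.py .03
```

```text
theta 0.446 r 0.1899  Ft 12.2  Fr 2.6 F [ 5.8  6.1 11.1] p [ 0.5051 -0.3347  0.2873] w 0.0215 t 24.32 z [-0.023 -0.033 -0.999]
0.03 [-3.5 -0.3  4.5]
```

>>> move_arm(
  moves=[
    [-4.6,0,5.5,0.015,0,0],
  ],
)

```text
clock: 24.4
eef_pos: [0.5036, -0.3347, 0.2853]
ee_rot: [[0.999, 0.043, -0.016], [0.043, -0.999, -0.02], [-0.017, 0.019, -1.0]]
contact_force: [1.4, 5.0, 13.3]
gripper_width: 0.0219
```

```bash
python3 lv.py .03
```

```text
theta 0.459 r 0.1899  Ft 11.2  Fr 7.3 F [ 1.4  5.  13.3] p [ 0.5036 -0.3347  0.2853] w 0.0219 t 24.4 z [-0.016 -0.02  -1.   ]
0.03 [-3.5 -0.2  4.5]
```

>>> move_arm(
  moves=[
    [-4.4,0,5.5,0.015,0,0],
  ],
)

```text
clock: 24.48
eef_pos: [0.5018, -0.3348, 0.2831]
ee_rot: [[0.999, 0.044, -0.01], [0.044, -0.999, -0.007], [-0.01, 0.006, -1.0]]
contact_force: [1.0, 3.9, 11.8]
gripper_width: 0.0218
```

```bash
python3 lv.py .03
```

```text
theta 0.474 r 0.1899  Ft 9.9  Fr 6.5 F [ 1.   3.9 11.8] p [ 0.5018 -0.3348  0.2831] w 0.0218 t 24.48 z [-0.01  -0.007 -1.   ]
0.03 [-3.4 -0.2  4.6]
```

>>> move_arm(
  moves=[
    [-4.2,0,5.5,0.01,0,0],
  ],
)

```text
clock: 24.57
eef_pos: [0.4999, -0.3349, 0.2807]
ee_rot: [[0.999, 0.044, -0.003], [0.044, -0.999, 0.002], [-0.003, -0.002, -1.0]]
contact_force: [0.4, 4.9, 11.4]
gripper_width: 0.022
```

```bash
python3 lv.py .03
```

```text
theta 0.490 r 0.1900  Ft 9.3  Fr 6.5 F [ 0.4  4.9 11.4] p [ 0.4999 -0.3349  0.2807] w 0.022 t 24.57 z [-0.003  0.002 -1.   ]
0.03 [-3.4 -0.1  4.6]
```

>>> move_arm(
  moves=[
    [-4,0,5.5,0.01,0,0],
  ],
)

```text
clock: 24.65
eef_pos: [0.4979, -0.335, 0.278]
ee_rot: [[0.999, 0.044, 0.003], [0.044, -0.999, 0.011], [0.003, -0.011, -1.0]]
contact_force: [1.2, 4.8, 10.8]
gripper_width: 0.0217
```

```bash
python3 lv.py .03
```

```text
theta 0.508 r 0.1900  Ft 9.4  Fr 5.4 F [ 1.2  4.8 10.8] p [ 0.4979 -0.335   0.278 ] w 0.0217 t 24.65 z [ 0.003  0.011 -1.   ]
0.03 [-3.3 -0.1  4.6]
```

>>> move_arm(
  moves=[
    [-3.8,0,5.5,0.01,0,0],
  ],
)

```text
clock: 24.73
eef_pos: [0.4958, -0.3351, 0.275]
ee_rot: [[0.999, 0.044, 0.008], [0.044, -0.999, 0.02], [0.009, -0.02, -1.0]]
contact_force: [0.2, 4.4, 9.5]
gripper_width: 0.0222
```

```bash
python3 lv.py .03
```

```text
theta 0.527 r 0.1900  Ft 7.9  Fr 5.3 F [0.2 4.4 9.5] p [ 0.4958 -0.3351  0.275 ] w 0.0222 t 24.73 z [ 0.008  0.02  -1.   ]
0.03 [-3.2 -0.   4.7]
```

>>> move_arm(
  moves=[
    [-4,0,5.3,-0.01,0,0],
  ],
)

```text
clock: 24.82
eef_pos: [0.4935, -0.3352, 0.2718]
ee_rot: [[0.999, 0.044, 0.014], [0.043, -0.999, 0.01], [0.014, -0.01, -1.0]]
contact_force: [3.1, 4.9, 7.8]
gripper_width: 0.0213
```

```bash
python3 lv.py .03
```

```text
theta 0.548 r 0.1901  Ft 8.2  Fr 1.8 F [3.1 4.9 7.8] p [ 0.4935 -0.3352  0.2718] w 0.0213 t 24.82 z [ 0.014  0.01  -1.   ]
0.03 [-3.1 -0.1  4.8]
```

>>> move_arm(
  moves=[
    [-3.8,0,5.3,-0.01,0,0],
  ],
)

```text
clock: 24.9
eef_pos: [0.4913, -0.3352, 0.2684]
ee_rot: [[0.999, 0.043, 0.02], [0.043, -0.999, -0.001], [0.02, 0.002, -1.0]]
contact_force: [1.2, 4.1, 8.1]
gripper_width: 0.0217
```

```bash
python3 lv.py .03
```

```text
theta 0.569 r 0.1900  Ft 7.5  Fr 3.4 F [1.2 4.1 8.1] p [ 0.4913 -0.3352  0.2684] w 0.0217 t 24.9 z [ 0.02  -0.001 -1.   ]
0.03 [-3.  -0.1  4.8]
```

>>> move_arm(
  moves=[
    [-3.6,0,5.4,0,0,0],
  ],
)

```text
clock: 24.98
eef_pos: [0.4895, -0.3354, 0.2653]
ee_rot: [[0.999, 0.043, 0.026], [0.043, -0.999, -0.003], [0.026, 0.004, -1.0]]
contact_force: [0.1, 5.7, 17.0]
gripper_width: 0.022
```

```bash
python3 lv.py .03
```

```text
theta 0.588 r 0.1899  Ft 14.5  Fr 8.7 F [ 0.1  5.7 17. ] p [ 0.4895 -0.3354  0.2653] w 0.022 t 24.98 z [ 0.026 -0.003 -1.   ]
0.03 [-3.1 -0.1  4.8]
```

>>> move_arm(
  moves=[
    [-3.4,0,5.4,0,0,0],
  ],
)

```text
clock: 25.07
eef_pos: [0.4883, -0.3354, 0.2632]
ee_rot: [[0.999, 0.043, 0.032], [0.043, -0.999, -0.004], [0.032, 0.006, -0.999]]
contact_force: [0.3, 8.6, 23.6]
gripper_width: 0.022
```

```bash
python3 lv.py .03
```

```text
theta 0.601 r 0.1899  Ft 20.4  Fr 11.8 F [ 0.3  8.6 23.6] p [ 0.4883 -0.3354  0.2632] w 0.022 t 25.07 z [ 0.032 -0.004 -0.999]
0.03 [-3.1 -0.2  4.8]
```

>>> move_arm(
  moves=[
    [-3.2,0,5.4,0,0,0],
  ],
)

```text
clock: 25.15
eef_pos: [0.4871, -0.3354, 0.2611]
ee_rot: [[0.998, 0.043, 0.039], [0.043, -0.999, -0.006], [0.038, 0.008, -0.999]]
contact_force: [-2.6, 6.9, 17.1]
gripper_width: 0.0216
```

```bash
python3 lv.py .03
```

```text
theta 0.614 r 0.1899  Ft 13.6  Fr 10.8 F [-2.6  6.9 17.1] p [ 0.4871 -0.3354  0.2611] w 0.0216 t 25.15 z [ 0.039 -0.006 -0.999]
0.03 [-3.  -0.2  4.8]
```

```bash
python3 - <<'E'
import cv2
from h import *
a=cv2.imread('pics/w18.png')[60:160,270:450]
b=cams.grab_frame('wrist'); cv2.imwrite('pics/w19.png',b)
cv2.imwrite('pics/w18z.png',cv2.resize(a,None,fx=4.4,fy=4.4,interpolation=cv2.INTER_CUBIC))
E
```

```text
(no output)
```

View pics/w18z.png

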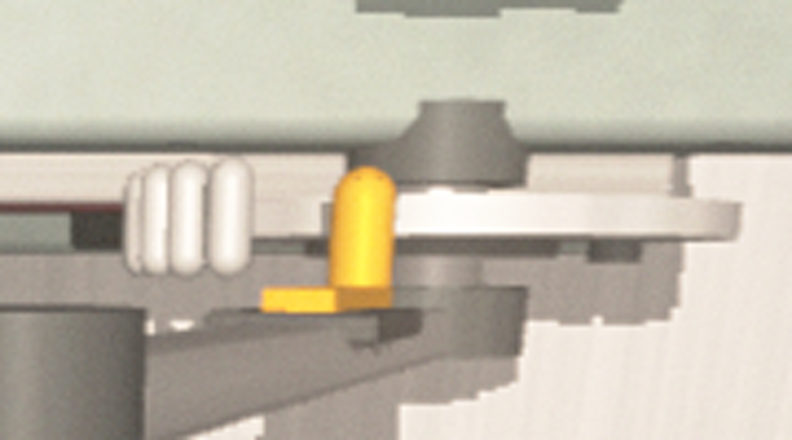

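View pics/w19.png

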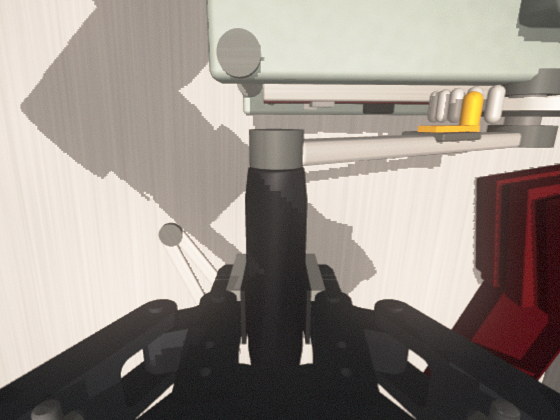

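The wrist view at θ≈0.61 shows the brass roller at (472,108). One tooth, at (495,104), is behind it and the other four are ahead, so the second force jump (≈0.575) was click 1. The third click should come at ≈0.975.

>>> move_arm(
  moves=[
    [-3.8,0,6,0,-0.03,0],
    [-3.6,0,6,0,-0.02,0],
    [-3.4,0,6,0,-0.01,0],
  ],
)

```text
clock: 25.45
eef_pos: [0.4822, -0.3356, 0.2521]
ee_rot: [[0.999, 0.041, -0.003], [0.041, -0.999, -0.013], [-0.004, 0.013, -1.0]]
contact_force: [-0.5, 4.4, 11.8]
gripper_width: 0.0218
```

```bash
python3 lv.py .03
```

```text
theta 0.668 r 0.1900  Ft 10.3  Fr 5.7 F [-0.5  4.4 11.8] p [ 0.4822 -0.3356  0.2521] w 0.0218 t 25.45 z [-0.003 -0.013 -1.   ]
0.03 [-2.5 -0.2  5.1]
```

>>> move_arm(
  moves=[
    [-3.2,0,6,0,0,0],
    [-3,0,6,0,0,0],
  ],
)

```text
clock: 25.62
eef_pos: [0.4787, -0.3357, 0.2449]
ee_rot: [[0.999, 0.042, 0.005], [0.042, -0.999, -0.015], [0.005, 0.015, -1.0]]
contact_force: [-0.2, 3.3, 10.9]
gripper_width: 0.022
```

```bash
python3 lv.py .03
```

```text
theta 0.710 r 0.1900  Ft 9.8  Fr 4.7 F [-0.2  3.3 10.9] p [ 0.4787 -0.3357  0.2449] w 0.022 t 25.62 z [ 0.005 -0.015 -1.   ]
0.03 [-2.3 -0.2  5.2]
```

>>> move_arm(
  moves=[
    [-2.8,0,6,0,0,0],
    [-2.7,0,6,0,0,0],
  ],
)

```text
clock: 25.78
eef_pos: [0.4752, -0.3358, 0.2368]
ee_rot: [[0.999, 0.041, 0.013], [0.042, -0.999, -0.017], [0.012, 0.017, -1.0]]
contact_force: [-0.1, 3.7, 8.4]
gripper_width: 0.0214
```

```bash
python3 lv.py .03
```

```text
theta 0.756 r 0.1900  Ft 7.8  Fr 3.2 F [-0.1  3.7  8.4] p [ 0.4752 -0.3358  0.2368] w 0.0214 t 25.78 z [ 0.013 -0.017 -1.   ]
0.03 [-2.1 -0.2  5.3]
```

Click 2 should come at about 0.775.

>>> move_arm(
  moves=[
    [-2.4,0,6,0.005,-0.005,0],
  ],
)

```text
clock: 25.87
eef_pos: [0.4736, -0.3359, 0.2325]
ee_rot: [[0.999, 0.041, 0.011], [0.041, -0.999, -0.013], [0.01, 0.014, -1.0]]
contact_force: [-0.4, 3.9, 13.0]
gripper_width: 0.0222
```

```bash
python3 lv.py .03
```

```text
theta 0.780 r 0.1900  Ft 12.0  Fr 4.9 F [-0.4  3.9 13. ] p [ 0.4736 -0.3359  0.2325] w 0.0222 t 25.87 z [ 0.011 -0.013 -1.   ]
0.03 [-1.9 -0.2  5.4]
```

>>> move_arm(
  moves=[
    [-2.3,0,6,0.005,-0.01,0],
  ],
)

```text
clock: 25.95
eef_pos: [0.4724, -0.336, 0.229]
ee_rot: [[0.999, 0.041, 0.005], [0.041, -0.999, -0.01], [0.005, 0.01, -1.0]]
contact_force: [-1.9, 6.8, 22.0]
gripper_width: 0.0219
```

```bash
python3 lv.py .03
```

```text
theta 0.800 r 0.1900  Ft 20.2  Fr 9.1 F [-1.9  6.8 22. ] p [ 0.4724 -0.336   0.229 ] w 0.0219 t 25.95 z [ 0.005 -0.01  -1.   ]
0.03 [-1.8 -0.1  5.4]
```

>>> move_arm(
  moves=[
    [-2.2,0,6,0.005,-0.02,0],
    [-2.1,0,6.2,0,-0.02,0],
  ],
)

```text
clock: 26.12
eef_pos: [0.47, -0.3361, 0.2219]
ee_rot: [[0.999, 0.04, -0.028], [0.04, -0.999, -0.008], [-0.028, 0.006, -1.0]]
contact_force: [-1.1, 5.6, 13.1]
gripper_width: 0.0218
```

```bash
python3 lv.py .03
```

```text
theta 0.839 r 0.1900  Ft 12.2  Fr 4.9 F [-1.1  5.6 13.1] p [ 0.47   -0.3361  0.2219] w 0.0218 t 26.12 z [-0.028 -0.008 -1.   ]
0.03 [-1.4 -0.1  5.5]
```

>>> move_arm(
  moves=[
    [-1.8,0,6,0,-0.01,0],
    [-1.6,0,6,0,0,0],
  ],
)

```text
clock: 26.28
eef_pos: [0.4679, -0.3361, 0.2143]
ee_rot: [[0.999, 0.04, -0.033], [0.04, -0.999, -0.01], [-0.033, 0.008, -0.999]]
contact_force: [-2.8, 4.6, 12.1]
gripper_width: 0.0217
```

```bash
python3 lv.py .03
```

```text
theta 0.881 r 0.1900  Ft 11.0  Fr 5.8 F [-2.8  4.6 12.1] p [ 0.4679 -0.3361  0.2143] w 0.0217 t 26.28 z [-0.033 -0.01  -0.999]
0.03 [-1.2 -0.1  5.6]
```

Click 2 came at about 0.775. Now single small steps up to 0.975.

>>> move_arm(
  moves=[
    [-1.5,0,6,0,0.01,0],
    [-1.4,0,6,0,0.01,0],
  ],
)

```text
clock: 26.45
eef_pos: [0.4658, -0.3362, 0.2057]
ee_rot: [[0.999, 0.041, -0.009], [0.04, -0.999, -0.011], [-0.009, 0.01, -1.0]]
contact_force: [-2.3, 3.9, 9.5]
gripper_width: 0.022
```

```bash
python3 lv.py .03
```

```text
theta 0.927 r 0.1901  Ft 8.8  Fr 4.2 F [-2.3  3.9  9.5] p [ 0.4658 -0.3362  0.2057] w 0.022 t 26.45 z [-0.009 -0.011 -1.   ]
0.03 [-1.  -0.1  5.6]
```

>>> move_arm(
  moves=[
    [-1.2,0,5.5,0,0,0],
  ],
)

```text
clock: 26.53
eef_pos: [0.465, -0.3362, 0.2017]
ee_rot: [[0.999, 0.04, -0.005], [0.04, -0.999, -0.011], [-0.006, 0.011, -1.0]]
contact_force: [-0.6, 3.1, 9.0]
gripper_width: 0.0215
```

```bash
python3 lv.py .03
```

```text
theta 0.949 r 0.1901  Ft 8.7  Fr 2.3 F [-0.6  3.1  9. ] p [ 0.465  -0.3362  0.2017] w 0.0215 t 26.53 z [-0.005 -0.011 -1.   ]
0.03 [-0.9 -0.1  5.6]
```

>>> move_arm(
  moves=[
    [-1,0,5,0,0,0],
  ],
)

```text
clock: 26.62
eef_pos: [0.4643, -0.3363, 0.1981]
ee_rot: [[0.999, 0.04, -0.003], [0.04, -0.999, -0.012], [-0.003, 0.012, -1.0]]
contact_force: [-1.3, 2.6, 7.4]
gripper_width: 0.0214
```

```bash
python3 lv.py .03
```

```text
theta 0.968 r 0.1901  Ft 7.1  Fr 2.5 F [-1.3  2.6  7.4] p [ 0.4643 -0.3363  0.1981] w 0.0214 t 26.62 z [-0.003 -0.012 -1.   ]
0.03 [-0.8 -0.1  5.7]
```

>>> move_arm(
  moves=[
    [-0.5,0,2.5,0,0,0],
  ],
)

```text
clock: 26.7
eef_pos: [0.4641, -0.3363, 0.1966]
ee_rot: [[0.999, 0.04, -0.001], [0.04, -0.999, -0.012], [-0.001, 0.012, -1.0]]
contact_force: [-2.1, 2.8, 9.9]
gripper_width: 0.0218
```

```bash
python3 lv.py .03
```

```text
theta 0.976 r 0.1901  Ft 9.4  Fr 3.6 F [-2.1  2.8  9.9] p [ 0.4641 -0.3363  0.1966] w 0.0218 t 26.7 z [-0.001 -0.012 -1.   ]
0.03 [-0.8 -0.1  5.6]
```

>>> move_arm(
  moves=[
    [-0.3,0,1.5,0,0,0],
    [-0.3,0,1.5,0,0,0],
    [-0.3,0,1.5,0,0,0],
    [-0.3,0,1.5,0,0,0],
  ],
)

```text
clock: 27.03
eef_pos: [0.4641, -0.3363, 0.1965]
ee_rot: [[0.999, 0.039, 0.007], [0.039, -0.999, -0.015], [0.006, 0.015, -1.0]]
contact_force: [-2.1, 3.8, 9.0]
gripper_width: 0.0216
```

```bash
python3 lv.py .03; python3 - <<'E'
from h import *
b=cams.grab_frame('wrist'); cv2.imwrite('pics/w20.png',b)
b=cams.grab_frame('scene'); cv2.imwrite('pics/s20.png',cv2.resize(b[100:310,180:390],None,fx=2.8,fy=2.8,interpolation=cv2.INTER_CUBIC))
for i in range(6): cams.grab_frame('top')
E
python3 lv.py
```

```text
theta 0.977 r 0.1901  Ft 8.6  Fr 3.5 F [-2.1  3.8  9. ] p [ 0.4641 -0.3363  0.1965] w 0.0216 t 27.03 z [ 0.007 -0.015 -1.   ]
0.03 [-0.8 -0.1  5.6]
theta 0.976 r 0.1900  Ft 9.1  Fr 4.3 F [-2.8  2.6  9.7] p [ 0.4641 -0.3363  0.1965] w 0.022 t 27.43 z [ 0.007 -0.015 -1.   ]
```

View pics/w20.png

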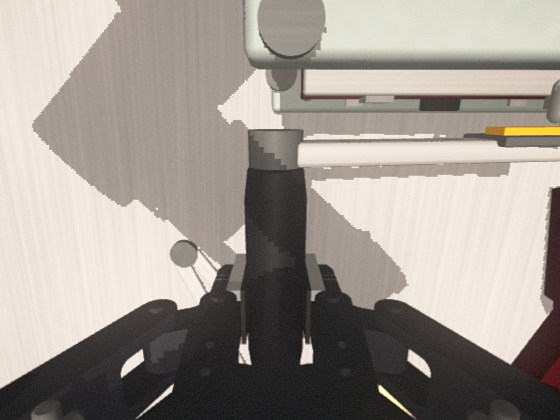

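View pics/s20.png

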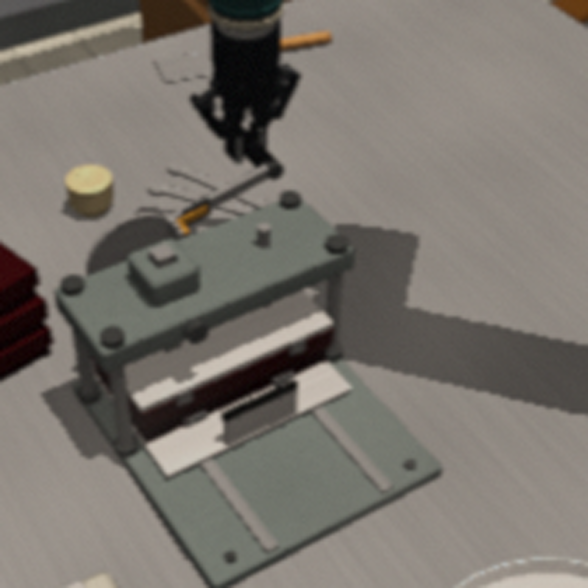

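```bash
python3 - <<'E'
from h import *
f=onz('top',[[269.2,210]],.075)
for z in (.165,.18,.19,.2,.21): print(z,onz('top',[[285.6,210]],z)[0].round(4),f[0].round(4))
# crosshead top height by scene: corner near-robot left = top15 (400,553)->px
t=cams.calibration('top');s=cams.calibration('scene')
for tp,sp in [((220+404/6,150+553/5.4),(180+352/2.8,100+262/2.8)),((220+390/6,150+62/5.4),(180+113/2.8,100+352/2.8))]:
    o,d=ray('top',[tp],t);o2,d2=ray('scene',[sp],s)
    k=np.linalg.lstsq(np.c_[d[0],-d2[0]],o2-o,rcond=None)[0];print(o+d[0]*k[0],o2+d2[0]*k[1])
E
```

```text
0.165 [ 0.5859 -0.1277  0.165 ] [ 0.5916 -0.076   0.075 ]
0.18 [ 0.585  -0.1268  0.18  ] [ 0.5916 -0.076   0.075 ]
0.19 [ 0.5844 -0.1262  0.19  ] [ 0.5916 -0.076   0.075 ]
0.2 [ 0.5838 -0.1256  0.2   ] [ 0.5916 -0.076   0.075 ]
0.21 [ 0.5832 -0.125   0.21  ] [ 0.5916 -0.076   0.075 ]
[ 0.44866536 -0.13240853  0.16327475] [ 0.44853351 -0.13231659  0.16327512]
[ 0.74209098 -0.12593585  0.18228354] [ 0.73201501 -0.12003253  0.18005392]
```

```bash
python3 lv.py; python3 -c "
from cell import robot
print(robot.close_job())"
```

```text
theta 0.976 r 0.1900  Ft 9.1  Fr 4.3 F [-2.8  2.6  9.7] p [ 0.4641 -0.3363  0.1965] w 0.022 t 27.43 z [ 0.007 -0.015 -1.   ]
the job is handed in; nothing more can be done
None
```

I put the roll and the nest flat in their own compartments and pushed the shuttle to its stop. I then pulled the lever to the third click and handed the job in at 27.4 s, still gripping it there.

- **Lever:** the pull force jumped at about 0.375 (start of the first tooth), 0.575 (click 1) and 0.775 (click 2). A smaller rise, from 7 to 9 N, came at about 0.975 (click 3). After click 1 the wrist picture showed one tooth behind the brass roller, which confirms the count. My last reading was 0.976 rad, steady for 0.4 s, with about 9 N of pull on a closed grip.
- **Sweets:** the wrist picture after placing showed both pieces flat in the right compartments. The press head hid them once the shuttle was home, so I did not see them again.
- **Shuttle:** two pushes at different tilts stopped at the same place, at about 48 N and 24 N. That place lines the box up with the middle of the press head to within about 2 mm.
- **Disagreement:** the top camera gave only 132 to 136 mm of shuttle travel, against 140 mm expected and 134 mm required. I took the hard stop as proof that it was home, but I could not read the joint itself.
- **Force:** the first push peaked at about 48 N. I believe it went through the fingers, not the gripper's body (limit 40 N), but I did not measure that separately.
- **Other things:** I touched nothing else that I know of. I did not measure the tartlet, wedge, tongs, cups or tin again at the end.

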